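Clear the drill-press accessories into their bins

TASK

The drilling is done, so put the drill-press accessories away: both hole saws in the blue bin and both sanding drums in the yellow bin. The red stop block is still in the T-track of the wooden drill-press table: slide it along to the track's open end at the table's front edge, lift it out there and put it in the green bin. Stand everything upright on the floor of its bin, nothing on top of anything else, and let go.

Things in the scene. Friction and masses are not known exactly. Their poses are not given: they have to be found in the camera images.
- drill_table: Wooden drill-press table fixed on the bench, 280 (its x) x 240 (its y) x 25 mm thick. Two aluminium T-tracks, flush, run along y at x = -75 and +75 mm, open at the front edge y = -120. Plywood fence 22 mm thick along the back at y = +104, top 70 mm (knobs 82) above the bench. Slot mouth 13 mm wide, lips 4 mm thick, 26 mm wide below them, 14 mm deep in all. Origin: centre of the underside, z up.
- stop_block: Red block 34 (its x) x 40 (its y) x 32 mm high, black star knob (32 mm) on top, steel T-foot below; about 180 g. It slides in the table's x = -75 track, its y along it, 2 mm play. Origin: centre of the foot's underside, z up: foot 22 wide 0-6 mm, neck 9 wide 6-12, red 12-44, knob to 60, screw 64. In the track the origin is 13 mm over the bench. It lifts free once its origin is beyond table y = -140 mm.
- hole_saw_large: Larger hole saw: dark green open steel cup with bright teeth round its rim, 44 mm outside diameter, 38 mm high (teeth to 41 mm), wall 3 mm, about 90 g, standing loose on the bench, mouth and teeth up. Origin: centre of its underside (closed end), z up its axis. Grip it across the outside, at least 20 mm up.
- hole_saw_small: Smaller hole saw: dark green open steel cup with bright teeth round its rim, 38 mm outside diameter, 38 mm high (teeth to 41 mm), wall 3 mm, about 90 g, standing loose on the bench, mouth and teeth up. Origin: centre of its underside (closed end), z up its axis. Grip it across the outside, at least 20 mm up.
- sanding_drum_large: Larger sanding drum: solid cylinder with a brown abrasive sleeve, black rubber top and a steel nut in the middle, 38 mm diameter, 45 mm high (nut to 51 mm), about 70 g, standing loose on the bench. Origin: centre of its underside, z up its axis.
- sanding_drum_small: Smaller sanding drum: solid cylinder with a brown abrasive sleeve, black rubber top and a steel nut in the middle, 32 mm diameter, 45 mm high (nut to 51 mm), about 70 g, standing loose on the bench. Origin: centre of its underside, z up its axis.
- blue_bin: Blue plastic small-parts bin, open-topped, fixed to the bench, outside 116 mm (its x) by 120 mm (its y) by 42 mm high, walls and floor 3 mm thick (inside 110 by 114 mm). Origin: centre of its underside, z up; a blank white card is on its -x side, towards the robot. The three bins stand in a row beyond the loose things; which colour is where varies.
- yellow_bin: Yellow plastic small-parts bin, open-topped, fixed to the bench, outside 116 mm (its x) by 120 mm (its y) by 42 mm high, walls and floor 3 mm thick (inside 110 by 114 mm). Origin: centre of its underside, z up; a blank white card is on its -x side, towards the robot. The three bins stand in a row beyond the loose things; which colour is where varies.
- green_bin: Green plastic small-parts bin, open-topped, fixed to the bench, outside 116 mm (its x) by 120 mm (its y) by 42 mm high, walls and floor 3 mm thick (inside 110 by 114 mm). Origin: centre of its underside, z up; a blank white card is on its -x side, towards the robot. The three bins stand in a row beyond the loose things; which colour is where varies.

How it is judged (in metres and radians):
On the way:
1. the stop block has been slid along its T-track to the open end at the table's front edge (y of stop_block in the frame of drill_table below -0.11 m and z of stop_block in the frame of drill_table below 0.022 m and x of stop_block in the frame of drill_table between -0.084 and -0.066 m).
At the end, for the whole second after the job is handed in: Hole saws in the blue bin, sanding drums in the yellow, stop block in the green: each origin within 45 mm (bin x) and 50 mm (bin y) of the bin's centre and under 10 mm above the bin's underside, upright within 0.2 rad, released and at rest (x of hole_saw_large in the frame of blue_bin between -0.045 and 0.045 m and y of hole_saw_large in the frame of blue_bin between -0.05 and 0.05 m and z of hole_saw_large in the frame of blue_bin between -0.002 and 0.01 m and angle between each of hole_saw_large, hole_saw_small, sanding_drum_large, sanding_drum_small, stop_block's own z axis and vertical below 0.2 rad and linear speed of each of hole_saw_large, hole_saw_small, sanding_drum_large, sanding_drum_small, stop_block below 0.02 m/s and angular speed of each of hole_saw_large, hole_saw_small, sanding_drum_large, sanding_drum_small, stop_block below 0.2 rad/s and x of hole_saw_small in the frame of blue_bin between -0.045 and 0.045 m and y of hole_saw_small in the frame of blue_bin between -0.05 and 0.05 m and z of hole_saw_small in the frame of blue_bin between -0.002 and 0.01 m and x of sanding_drum_large in the frame of yellow_bin between -0.045 and 0.045 m and y of sanding_drum_large in the frame of yellow_bin between -0.05 and 0.05 m and z of sanding_drum_large in the frame of yellow_bin between -0.002 and 0.01 m and x of sanding_drum_small in the frame of yellow_bin between -0.045 and 0.045 m and y of sanding_drum_small in the frame of yellow_bin between -0.05 and 0.05 m and z of sanding_drum_small in the frame of yellow_bin between -0.002 and 0.01 m and x of stop_block in the frame of green_bin between -0.045 and 0.045 m and y of stop_block in the frame of green_bin between -0.05 and 0.05 m and z of stop_block in the frame of green_bin between -0.002 and 0.01 m); the robot touches nothing.
It also fails if it takes over 115 s, if anything falls off the work surface, if the arm or the gripper's body presses on something with over 40 N, if the wrist force passes 120 N, or if a joint passes its speed limit or range.

ROBOT

A 6-joint arm with a two-finger parallel gripper is mounted at the origin on the work surface. World frame = base frame: x ahead of the robot, y to its left, z up, the work surface at z = 0. Lengths are in mm, angles in rad, forces in N, time in s.
With the tool pointing down it reaches from about 325 to 900 mm from the base axis. Payload 6.1 kg.
Tool frame: the origin (TCP) lies at the very end of the fingers, on their centre line; the grasp point (between the pads) lies grip_point_offset behind it (grip_point_offset is the distance from the TCP to the grasp point, in mm); z points along the fingers, y is the direction in which the jaws open and shut (so a half turn about z gives the same grasp; the last joint's range is limited). The gripper opens to 87 mm and grips with 3 to 60 N. Pads are 19 mm wide; open, the fingers measure 117 mm over their backs; the gripper's body (75 mm by 190 mm) begins 51 mm behind the grasp point.
Start: joints at [-1.39, 0.22, 1.526, -0, 1.395, -0.126], TCP at [188.749, -595.81, 201.938] pointing down, gripper open.
Joint ranges: [-2.98, 2.98], [-0.91, 2.08], [0.09, 2.57], [-1.24, 4.39], [0.2, 2.65], [-2.68, 2.68]. Speed limits (rad/s): [2.57, 2.57, 3.01, 3.14, 3.14, 3.14].

INTERFACE

Orientations are given as a unit quaternion [x, y, z, w].
In Python, from plant import state, grab_frame, camera_info, hand_in, grip_point_offset gives the robot as it stands. The module is installed in compiled form; this text tells all that it offers.
- The arm moves only by the tool arm_command, never from a script. Its argument "increments" is a list of rows, each an object of numbers: "tx", "ty", "tz": the shift along the world's x, y, z in m; "wx", "wy", "wz": the turn, a rotation vector about the world's x, y, z in degrees; "hand": the opening, from 0 (shut) to 1 (fully open). In form: [{"tx": .., "ty": .., "tz": .., "wx": .., "wy": .., "wz": .., "hand": ..}, ...]. A call has 1 to 5 rows; each row shifts and turns the commanded pose from where the row before left it; what a row does not reach is not made up. A row lasts 1/8 s, in which the tool goes at most 62.5 mm and 10.7 degrees, less where a joint would pass 70% of its speed; a pose out of reach is approached as far as the arm can. A call is refused whole if a number of a shift passes 0.0625 or a number of a turn 10.7, either way. A call with a gripper value outside its range is refused whole. The fingers move at their own pace and stop on an object; the grip force is fixed at half the most. Time passes only in rows, so rows that do not move let the fingers close. It gives the time, the measured TCP pose, the force and the opening at its end, in the units of the state.
- state(): the state, without advancing time (a new reading comes with each control period).
- grab_frame(name): name is "scene" or "top"; returns the picture (420x560x3 uint8, blue, green, red); there is no depth.
- camera_info(name): a dict with "fx", "fy", "cx", "cy" (pixels), "k1" (the pictures are not rectified: a ray, as slopes to the right and down, at radius r is drawn at 1 + k1 r^2 times it, then the intrinsics apply), "R" (3x3) and "t" (3): a world point X has camera coordinates R X + t. Camera axes: x right, y down, z forward; pixel columns grow to the right and rows downward; lengths in mm; the calibration is good to about 2 mm. A picture is of the moment at which its call begins. camera_info takes no time and is no camera call.
- hand_in(): hands the job in, once; it reports no verdict.
The state is a dict: "time": time; "q": joint angles; "joint_vel": joint speeds; "effort": joint torques, N m; "tool_pos": TCP position; "orientation": TCP orientation; "force": force on the tool from outside, world axes, zero at the start; "torque": the same for the moment, N m; "gripper_width": finger opening in mm.
Only numpy, scipy, OpenCV 4.12 (cv2) and the standard library are available. Lean on these libraries where they do the work, as an engineer would, in place of code of your own. Each camera call takes 0.05 s, during which the arm holds its last target.

## Working session

There is one attempt and no reset: what is moved stays moved. The work goes in short steps, Python scripts to look and compute and a tool call to move; the robot and the scene stay as the last step left them, time stands still between calls to the robot, and variables do not carry over. Pictures are saved under pics/ and viewed, and the job is handed in when it is done.

Besides the shell and the picture viewer there is one more tool, called after "Emit:" as name(argument=value, ...) on one line, values as JSON. arm_command: Moves the arm, as the interface text tells. Its arguments: {"type":"object","properties":{"increments":{"type":"array"}},"required":["increments"]}

```bash
mkdir -p pics; ls; python3 - <<'E'
from plant import *
import cv2
print(state()); print(grip_point_offset)
for n in("scene","top"):
    print(n,camera_info(n)); cv2.imwrite(f"pics/{n}0.png",grab_frame(n))
E
```

```text
pics
{'time': 0.0, 'q': array([-1.39012525e+00,  2.21236235e-01,  1.52758864e+00,  1.43221776e-06,
        1.39467162e+00, -1.26105598e-01]), 'joint_vel': array([-8.75059215e-04, -9.07771003e-05,  3.71071589e-04,  7.41486000e-04,
        6.07018753e-04,  5.09014661e-04]), 'effort': array([-1.96055815e-03, -4.94617403e+01, -3.87376177e+01,  6.97070989e-02,
        5.70834707e-02, -1.39856556e-04]), 'tool_pos': array([ 188.61959173, -595.18682522,  200.84290558]), 'orientation': array([ 9.88258628e-01,  1.52787363e-01, -2.52632177e-05, -9.51588806e-04]), 'force': array([-0.90778283,  0.2444915 ,  0.55830591]), 'torque': array([-0.04733143,  0.01198376, -0.00942128]), 'gripper_width': 86.88831483600265}
18.700000000000003
scene {'fx': 421.4139715381343, 'fy': 421.4139715381343, 'cx': 280.7771443296336, 'cy': 208.82103968172416, 'k1': -0.049538378357467626, 'R': array([[ 0.60949074,  0.79279135, -0.00170673],
       [ 0.55312977, -0.42678139, -0.71547544],
       [-0.56795114,  0.43513162, -0.6986358 ]]), 't': array([-299.51491197, -258.55689707, 1185.10590576])}
top {'fx': 393.45188017156204, 'fy': 393.45188017156204, 'cx': 280.8136715890714, 'cy': 207.52167029130945, 'k1': -0.06425669662689044, 'R': array([[-0.01966116, -0.99980254, -0.00288568],
       [-0.99586921,  0.01983955, -0.08860537],
       [ 0.08864512,  0.00113167, -0.99606263]]), 't': array([-41.49090093, 535.89565617, 797.50843719])}
```

View pics/scene0.png

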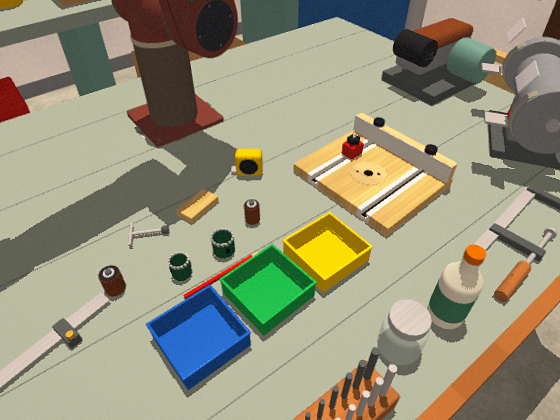

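View pics/top0.png

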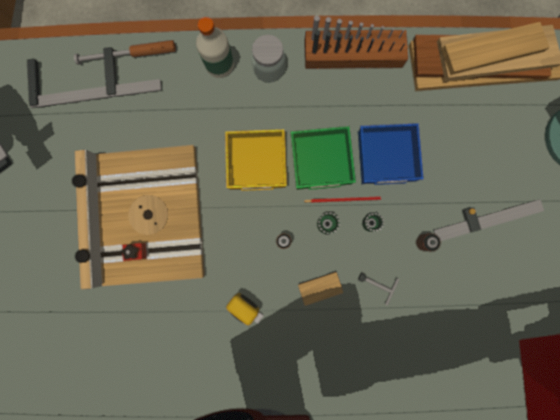

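The top view shows the block at (133,251) in the lower track, and the table's open end on the right at u≈200. The hole saws are at (328,222) and (372,222), and the drums at (284,240) and (430,242). The bins run yellow, green, blue at u = 256, 323 and 390. Next I'll measure these.

```bash
cat > h.py <<'E'
import numpy as np, cv2
from plant import camera_info
def K(c): return np.array([[c['fx'],0,c['cx']],[0,c['fy'],c['cy']],[0,0,1]])
def D(c): return np.array([c['k1'],0,0,0,0.])
def ray(n,uv):
    c=camera_info(n); p=cv2.undistortPoints(np.float64(uv).reshape(-1,1,2),K(c),D(c)).reshape(-1,2)
    d=np.c_[p,np.ones(len(p))]@c['R']; o=-c['R'].T@c['t']; return o,d
def cast(n,uv,z):
    o,d=ray(n,uv); return (o+d*((z-o[2])/d[:,2])[:,None])[:,:2]
def proj(n,X):
    c=camera_info(n); return cv2.projectPoints(np.float64(X).reshape(-1,1,3),cv2.Rodrigues(c['R'])[0],c['t'],K(c),D(c))[0].reshape(-1,2)
def crop(img,u,v,w,h,s,fn): cv2.imwrite(fn,cv2.resize(img[v:v+h,u:u+w],None,fx=s,fy=s,interpolation=cv2.INTER_CUBIC))
E
python3 - <<'E'
from h import *
t=cv2.imread('pics/top0.png');s=cv2.imread('pics/scene0.png')
a=cv2.resize(t[195:265,260:460],None,fx=4,fy=4,interpolation=2)
b=cv2.resize(s[180:310,90:290],None,fx=4,fy=4,interpolation=2)[:300+220]
cv2.imwrite('pics/tz.png',a);cv2.imwrite('pics/sz.png',b)
crop(t,70,140,140,150,4,'pics/tt.png')
hsv=cv2.cvtColor(t,cv2.COLOR_BGR2HSV)
for n,lo,hi in(('y',(22,120,80),(34,255,255)),('g',(50,120,60),(75,255,255)),('b',(100,150,80),(125,255,255))):
    m=cv2.inRange(hsv,lo,hi); cs,_=cv2.findContours(m,0,2)
    c=max([c for c in cs if cv2.boundingRect(c)[1]<190 and cv2.boundingRect(c)[0]>215],key=cv2.contourArea)
    box=cv2.minAreaRect(c); p=cv2.boxPoints(box); w=cast('top',p,42)
    print(n,box,w.round(1).tolist(),w.mean(0),np.linalg.norm(w[0]-w[1]),np.linalg.norm(w[1]-w[2]),np.degrees(np.arctan2(*(w[1]-w[2])[::-1])))
E
```

```text
y ((255.3822021484375, 159.7006378173828), (59.961769104003906, 60.675594329833984), 87.95458984375) [[696.3, 63.2], [698.1, -63.3], [572.1, -65.1], [570.1, 59.4]] [634.14179652  -1.4429712 ] 126.53035335881599 126.03202026709664 0.8098866108466641
g ((322.9287109375, 157.20114135742188), (57.192806243896484, 58.6140022277832), 84.17366027832031) [[691.3, -76.1], [701.8, -198.2], [581.6, -205.6], [571.6, -85.4]] [ 636.56507112 -141.33728113] 122.51855452993198 120.46957194412613 3.5226199932453084
b ((390.73675537109375, 153.0509033203125), (56.74070739746094, 59.20191192626953), 86.18592071533203) [[699.5, -219.4], [706.4, -344.8], [586.0, -345.8], [579.9, -222.3]] [ 642.94666364 -283.04561801] 125.57077031953115 120.43876962639136 0.4782329548695141
```

View pics/tz.png

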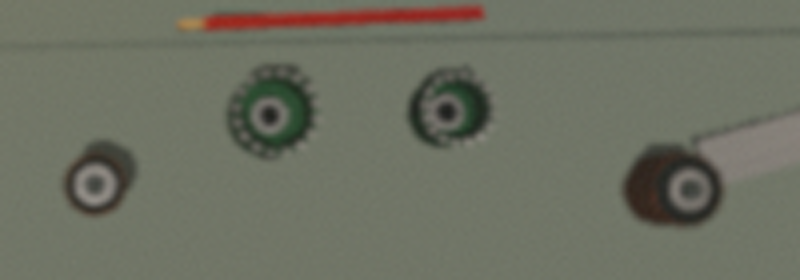

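View pics/sz.png

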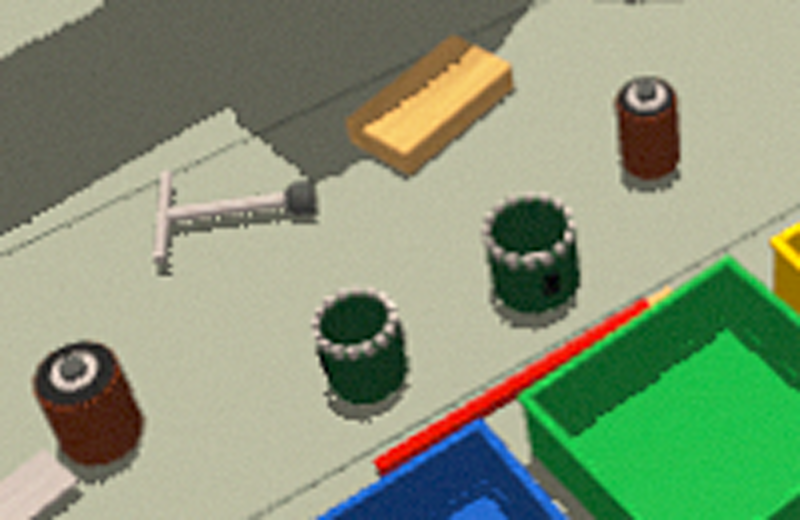

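View pics/tt.png

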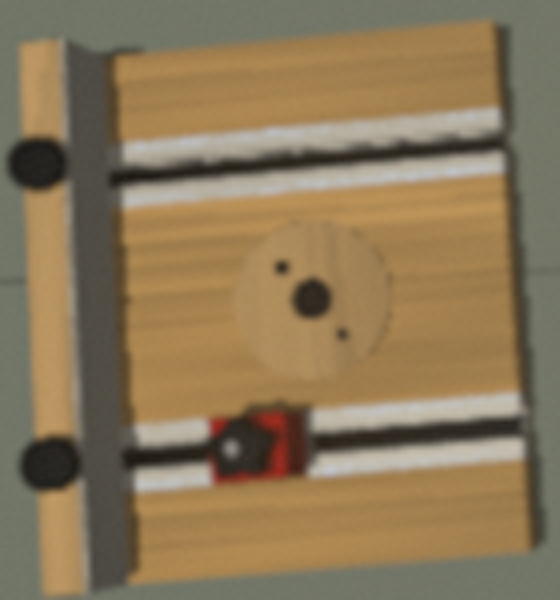

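The zooms give clear rim and nut centres in both views. I'll triangulate them and look at the bins more closely.

```bash
python3 - <<'E'
from h import *
P={'SL':((328,222.5),(222.5,237.5),40),'SS':((372.2,221.7),(179.5,260.5),40),'DS':((283.7,240.8),(251.7,204.2),46),'DL':((432.5,242.3),(108.8,273),46)}
for k,(a,b,z) in P.items():
    print(k,cast('top',[a],z).round(1),cast('scene',[b],z).round(1))
t=cv2.imread('pics/top0.png');s=cv2.imread('pics/scene0.png')
crop(t,218,115,212,80,3.7,'pics/tb.png'); crop(s,140,205,240,180,3.3,'pics/sb.png')
E
```

```text
SL [[ 500.9 -147.8]] [[ 503.  -149.7]]
SS [[ 500.7 -238.4]] [[ 503.  -241.9]]
DS [[465.5 -56.6]] [[466.6 -56. ]]
DL [[ 455.9 -359. ]] [[ 456.8 -356.9]]
```

View pics/tb.png

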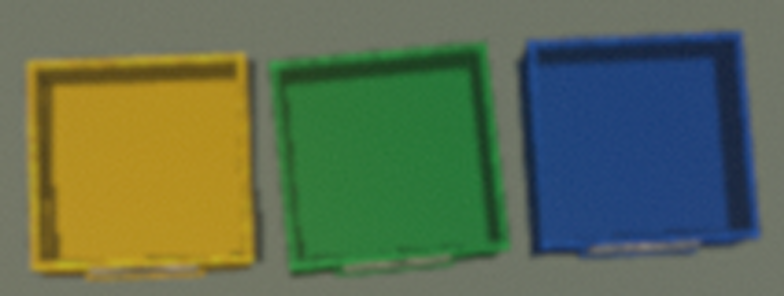

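View pics/sb.png

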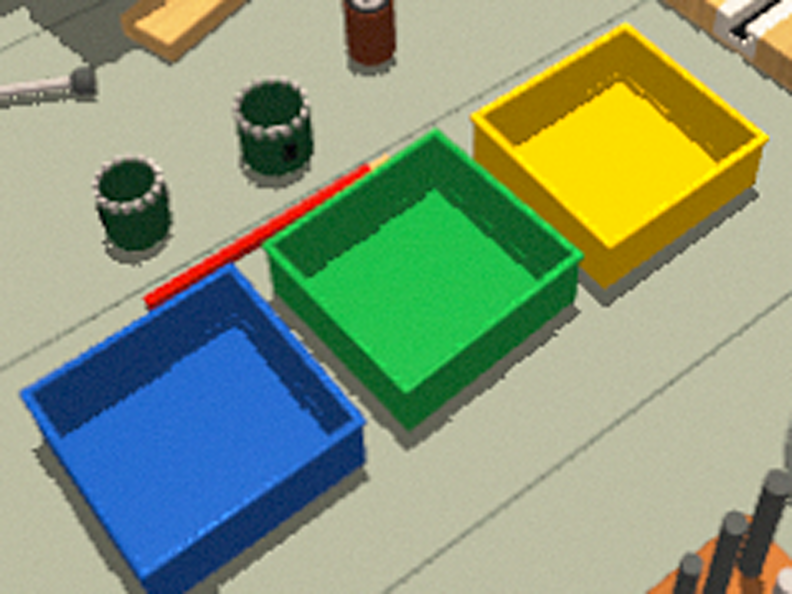

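```bash
python3 - <<'E'
from h import *
def tb(L,s,o): return np.array(L)/s+np.array(o)-0.37
for k,L in {'Y':[(30,62),(246,55),(254,265),(36,270)],'G':[(272,63),(487,45),(508,252),(292,270)],'B':[(527,43),(741,33),(758,240),(538,250)]}.items():
    w=cast('top',tb(L,3.7,(218,115)),42)
    ax=(w[0]+w[1]-w[2]-w[3])/2; ay=(w[0]+w[3]-w[1]-w[2])/2
    print(k,w.mean(0).round(1),'lx',np.linalg.norm(ax),'ly',np.linalg.norm(ay),'yaw',np.degrees(np.arctan2(ax[1],ax[0])),np.degrees(np.arctan2(-ay[0],ay[1])))
def sb(L): return tb(L,3.3,(140,205))
for k,L in {'Y':[(627,28),(767,138),(611,246),(473,118)],'G':[(437,132),(580,257),(405,390),(268,246)],'B':[(233,267),(362,424),(150,573),(25,393)]}.items():
    z=42
    w=cast('scene',sb(L),42); print(k,w.mean(0).round(1),w.round(0).tolist())
tt=lambda L:tb(L,4,(70,140))
f=cast('top',tt([(497,22),(536,548)]),25);sl=cast('top',tt([(130,457),(521,426)]),25);s2=cast('top',tt([(115,178),(503,142)]),25)
print('front',f.round(1),'slot',sl.round(1),s2.round(1))
d=sl[0]-sl[1];d2=s2[0]-s2[1];e=f[0]-f[1]
for v in(d,d2): print('y dir yaw',np.degrees(np.arctan2(-v[0],v[1])))
print('x dir yaw',np.degrees(np.arctan2(e[1],e[0])),np.linalg.norm(e))
# block
b=cast('top',tt([(212,418),(304,412),(308,474),(215,484)]),57); print('red top?',b.round(1),b.mean(0))
print('screw',cast('top',tt([(232,448)]),77), 'knob',cast('top',tt([(246,446)]),73))
E
python3 - <<'E'
import cv2; s=cv2.imread('pics/scene0.png');cv2.imwrite('pics/st.png',cv2.resize(s[105:235,285:465],None,fx=4.3,fy=4.3,interpolation=2))
E
```

```text
Y [636.2  -2.5] lx 118.92343902689063 ly 121.387804755281 yaw 1.1382904563191216 0.39245406992669113
G [ 636.6 -141.4] lx 118.21094308557711 ly 121.19737959030182 yaw 3.798138337986472 3.7893743312505093
B [ 643.3 -283.3] lx 118.61411927720684 ly 123.46389764861424 yaw 0.996933230831878 1.792801109527348
Y [638.3  -2.3] [[581.0, 56.0], [695.0, 59.0], [697.0, -61.0], [581.0, -63.0]]
G [ 638.6 -141.6] [[577.0, -86.0], [692.0, -78.0], [700.0, -197.0], [586.0, -205.0]]
B [ 645.7 -284. ] [[586.0, -226.0], [702.0, -224.0], [705.0, -340.0], [589.0, -345.0]]
front [[671.7 130. ]
 [395.  109.9]] slot [[444.8 324.2]
 [457.8 117.3]] [[592.6 335.2]
 [607.  126.6]]
y dir yaw 3.5987307644389244
y dir yaw 3.9511210974139974
x dir yaw 4.170732006959229 277.41294305207333
red top? [[464.5 267.3]
 [466.8 220.2]
 [435.8 218. ]
 [431.5 265.4]] [449.6216147 242.7535687]
screw [[449.63343487 248.9870411 ]] knob [[450.4485943  243.55413229]]
```

View pics/st.png

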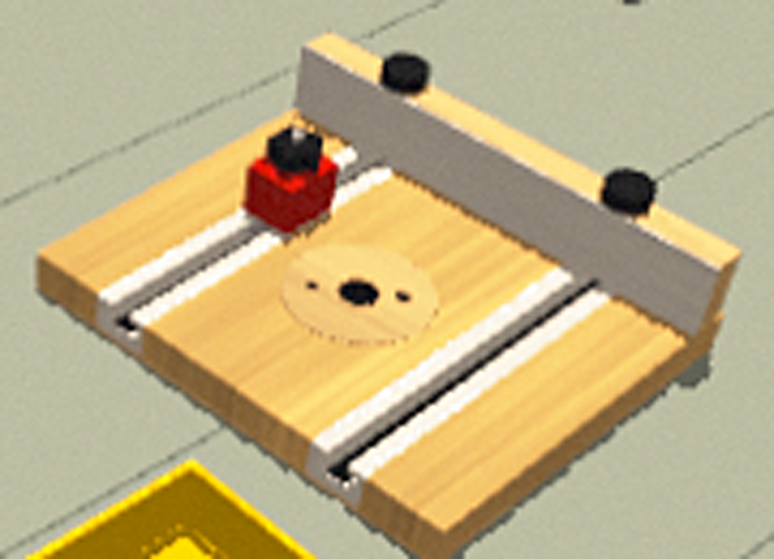

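Both views agree to within about 2–3 mm, so I'll average them. The bins are yellow (637,-2), green (638,-141) and blue (644,-284). I'll start with the large drum.

Emit:
arm_command(increments=[{"tx": 0.0335, "ty": 0.0297, "tz": -0.008, "wz": 9.3, "hand": 0.8}, {"tx": 0.0335, "ty": 0.0297, "tz": -0.008, "wz": 9.3, "hand": 0.8}, {"tx": 0.0335, "ty": 0.0297, "tz": -0.008, "wz": 9.3, "hand": 0.8}, {"tx": 0.0335, "ty": 0.0297, "tz": -0.008, "wz": 9.3, "hand": 0.8}, {"tx": 0.0335, "ty": 0.0297, "tz": -0.008, "wz": 9.3, "hand": 0.8}])

```text
$.increments[0]: bad value
```

Emit:
arm_command(increments=[{"tx": 0.0335, "ty": 0.0297, "tz": -0.02, "wz": 9.3, "hand": 0.8}, {"tx": 0.0335, "ty": 0.0297, "tz": -0.02, "wz": 9.3, "hand": 0.8}, {"tx": 0.0335, "ty": 0.0297, "tz": -0.02, "wz": 9.3, "hand": 0.8}, {"hand": 0.8}, {"hand": 0.8}])

```text
$.increments[0]: bad value
```

```bash
cat > st.py <<'E'
from plant import *
import numpy as np
from scipy.spatial.transform import Rotation as R
s=state();y=R.from_quat(s['orientation']).as_matrix()
print(s['time'],s['tool_pos'].round(1),'jaw',np.degrees(np.arctan2(y[1,1],y[0,1])).round(2),'tilt',y[:2,2].round(4),'F',s['force'].round(1),'w',round(s['gripper_width'],1),'q6',s['q'][5].round(2))
E
python3 st.py; python3 - <<'E'
from h import *
from plant import grab_frame
cv2.imwrite('pics/a1.png',grab_frame('scene'))
# ruler end
print(cast('top',[(433,230),(441,241)],2))
E
```

```text
0.1 [ 188.6 -595.2  201. ] jaw -72.42 tilt [-0.0003  0.0017] F [0.7 0.4 0.3] w 87.0 q6 -0.13
[[ 481.85272063 -378.38618262]
 [ 457.8558879  -394.71188285]]
```

View pics/a1.png

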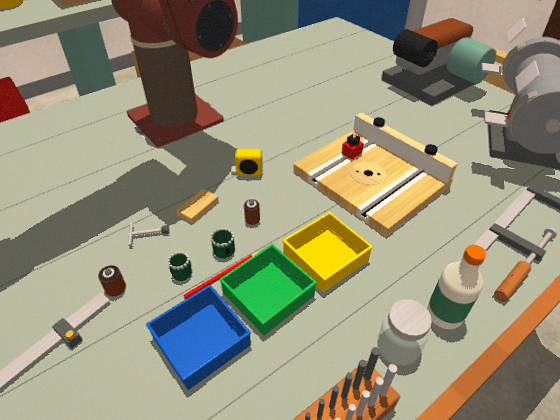

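The picture is unchanged because the move calls were refused; rows seem to need every field. I'll resend with all of them.

Emit:
arm_command(increments=[{"tx": 0.0335, "ty": 0.0297, "tz": -0.008, "wx": 0, "wy": 0, "wz": 9.3, "hand": 0.8}, {"tx": 0.0335, "ty": 0.0297, "tz": -0.008, "wx": 0, "wy": 0, "wz": 9.3, "hand": 0.8}, {"tx": 0.0335, "ty": 0.0297, "tz": -0.008, "wx": 0, "wy": 0, "wz": 9.3, "hand": 0.8}, {"tx": 0.0335, "ty": 0.0297, "tz": -0.008, "wx": 0, "wy": 0, "wz": 9.3, "hand": 0.8}, {"tx": 0.0335, "ty": 0.0297, "tz": -0.008, "wx": 0, "wy": 0, "wz": 9.3, "hand": 0.8}])

```text
time: 0.78
tool_pos: [357.1, -446.1, 161.4]
orientation: [0.846, 0.533, 0.0, -0.0]
force: [0.2, 0.0, -0.2]
gripper_width: 69.9
```

Emit:
arm_command(increments=[{"tx": 0.0335, "ty": 0.0297, "tz": -0.02, "wx": 0, "wy": 0, "wz": 9.3, "hand": 0.8}, {"tx": 0.0335, "ty": 0.0297, "tz": -0.02, "wx": 0, "wy": 0, "wz": 9.3, "hand": 0.8}, {"tx": 0.0335, "ty": 0.0297, "tz": -0.02, "wx": 0, "wy": 0, "wz": 9.3, "hand": 0.8}, {"tx": 0, "ty": 0, "tz": -0.02, "wx": 0, "wy": 0, "wz": 0, "hand": 0.8}, {"tx": 0, "ty": 0, "tz": 0, "wx": 0, "wy": 0, "wz": 0, "hand": 0.8}])

```text
time: 1.4
tool_pos: [455.2, -357.0, 79.6]
orientation: [0.695, 0.719, -0.0, -0.002]
force: [-0.3, -0.4, -0.7]
gripper_width: 69.7
```

```bash
python3 st.py; python3 - <<'E'
from h import *
from plant import grab_frame
a=grab_frame('scene');b=grab_frame('top')
cv2.imwrite('pics/a2.png',np.hstack([cv2.resize(a[200:330,40:200],None,fx=2.5,fy=2.5),cv2.resize(b[150:280,340:500],None,fx=2.5,fy=2.5)]))
E
```

```text
1.4 [ 455.2 -357.    79.6] jaw 1.94 tilt [-0.0035  0.0029] F [-0.3 -0.4 -0.7] w 69.7 q6 -0.83
```

View pics/a2.png

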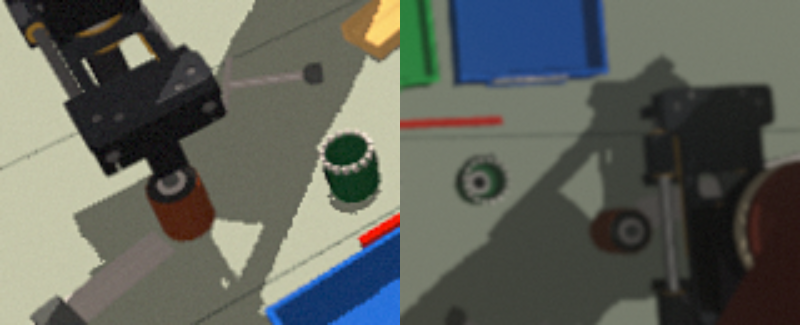

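```bash
python3 - <<'E'
from h import *
for z in(80,150,200): print(z,proj('top',[(455,-357,z)]),proj('scene',[(455,-357,z)]))
E
```

```text
80 [[438.08264356 242.75061182]] [[102.6742902  260.28758553]]
150 [[453.51734033 242.73370434]] [[ 89.68469037 232.69001372]]
200 [[466.5197739 242.7131949]] [[ 79.26944699 210.39254287]]
```

```bash
python3 - <<'E'
from h import *
a=cv2.imread('pics/a2.png')
from plant import grab_frame
b=grab_frame('top'); s=grab_frame('scene')
p=proj('top',[(455,-357,80)])[0]; q=proj('scene',[(455,-357,80)])[0]
for im,x in((b,p),(s,q)): cv2.circle(im,tuple(int(v) for v in x),2,(0,0,255),-1)
cv2.imwrite('pics/a3.png',np.hstack([cv2.resize(s[200:330,40:200],None,fx=2.5,fy=2.5),cv2.resize(b[150:280,340:500],None,fx=2.5,fy=2.5)]))
E
```

```text
(no output)
```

View pics/a3.png

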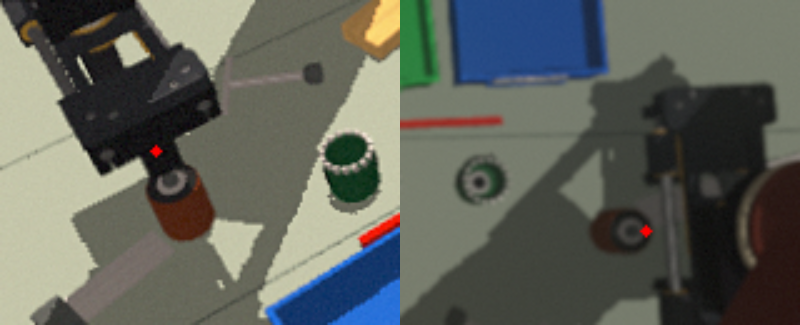

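The projected TCP lies over the drum in both views, so I can descend and grip.

Emit:
arm_command(increments=[{"tx": 0.001, "ty": -0.001, "tz": -0.033, "wx": 0, "wy": 0, "wz": 0, "hand": 0.8}, {"tx": 0, "ty": 0, "tz": -0.032, "wx": 0, "wy": 0, "wz": 0, "hand": 0.8}, {"tx": 0, "ty": 0, "tz": 0, "wx": 0, "wy": 0, "wz": 0, "hand": 0.35}, {"tx": 0, "ty": 0, "tz": 0, "wx": 0, "wy": 0, "wz": 0, "hand": 0.2}, {"tx": 0, "ty": 0, "tz": 0, "wx": 0, "wy": 0, "wz": 0, "hand": 0.2}])

```text
time: 2.22
tool_pos: [458.8, -360.6, 19.1]
orientation: [0.695, 0.719, -0.0, 0.002]
force: [-0.4, 0.5, 0.1]
gripper_width: 47.6
```

Emit:
arm_command(increments=[{"tx": 0, "ty": 0, "tz": 0, "wx": 0, "wy": 0, "wz": 0, "hand": 0.0}, {"tx": 0, "ty": 0, "tz": 0, "wx": 0, "wy": 0, "wz": 0, "hand": 0.0}])

```text
time: 2.48
tool_pos: [458.3, -360.1, 18.3]
orientation: [0.695, 0.719, -0.0, 0.001]
force: [-1.2, -0.8, 5.5]
gripper_width: 36.9
```

Emit:
arm_command(increments=[{"tx": 0, "ty": 0, "tz": 0.035, "wx": 0, "wy": 0, "wz": 0, "hand": 0.0}, {"tx": 0, "ty": 0, "tz": 0.04, "wx": 0, "wy": 0, "wz": 0, "hand": 0.0}, {"tx": 0.02, "ty": 0.037, "tz": 0.005, "wx": 0, "wy": 0, "wz": 0, "hand": 0.0}, {"tx": 0.0224, "ty": 0.041, "tz": 0, "wx": 0, "wy": 0, "wz": 0, "hand": 0.0}, {"tx": 0.0224, "ty": 0.041, "tz": 0, "wx": 0, "wy": 0, "wz": 0, "hand": 0.0}])

```text
time: 3.1
tool_pos: [523.1, -239.0, 97.1]
orientation: [0.695, 0.719, 0.0, 0.0]
force: [0.2, -0.3, -2.0]
gripper_width: 36.4
```

Emit:
arm_command(increments=[{"tx": 0.0224, "ty": 0.041, "tz": 0, "wx": 0, "wy": 0, "wz": 0, "hand": 0.0}, {"tx": 0.0224, "ty": 0.041, "tz": 0, "wx": 0, "wy": 0, "wz": 0, "hand": 0.0}, {"tx": 0.0224, "ty": 0.041, "tz": 0, "wx": 0, "wy": 0, "wz": 0, "hand": 0.0}, {"tx": 0.0224, "ty": 0.041, "tz": 0, "wx": 0, "wy": 0, "wz": 0, "hand": 0.0}, {"tx": 0.0224, "ty": 0.041, "tz": 0, "wx": 0, "wy": 0, "wz": 0, "hand": 0.0}])

```text
time: 3.72
tool_pos: [635.0, -33.6, 96.7]
orientation: [0.695, 0.719, -0.0, -0.0]
force: [-0.2, 0.1, -1.6]
gripper_width: 36.5
```

Emit:
arm_command(increments=[{"tx": 0, "ty": 0, "tz": 0, "wx": 0, "wy": 0, "wz": 0, "hand": 0.0}, {"tx": 0, "ty": 0, "tz": 0, "wx": 0, "wy": 0, "wz": 0, "hand": 0.0}])

```text
time: 3.98
tool_pos: [634.1, -35.2, 96.5]
orientation: [0.695, 0.719, -0.0, -0.0]
force: [0.3, -0.9, -1.9]
gripper_width: 36.5
```

```bash
python3 st.py; python3 - <<'E'
from h import *
from plant import grab_frame
a=grab_frame('scene');b=grab_frame('top')
cv2.imwrite('pics/a4.png',np.hstack([cv2.resize(a[130:310,190:390],None,fx=2,fy=2),cv2.resize(b[80:260,200:400],None,fx=2,fy=2)]))
E
```

```text
3.975 [634.1 -35.2  96.5] jaw 2.02 tilt [-0.001  -0.0002] F [ 0.3 -0.9 -1.9] w 36.5 q6 -0.21
```

View pics/a4.png

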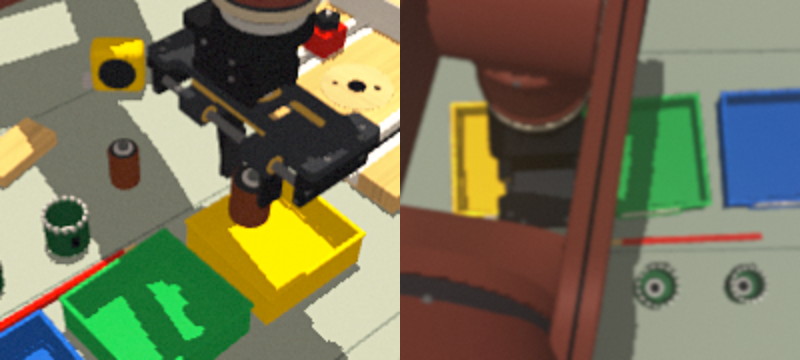

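```bash
python3 - <<'E'
from h import *
print(cast('scene',[(315,219.5)],128))
E
```

```text
[[636.68154234 -37.86783821]]
```

Emit:
arm_command(increments=[{"tx": 0.001, "ty": 0.006, "tz": -0.025, "wx": 0, "wy": 0, "wz": 0, "hand": 0.0}, {"tx": 0, "ty": 0, "tz": -0.025, "wx": 0, "wy": 0, "wz": 0, "hand": 0.0}, {"tx": 0, "ty": 0, "tz": -0.015, "wx": 0, "wy": 0, "wz": 0, "hand": 0.0}, {"tx": 0, "ty": 0, "tz": -0.006, "wx": 0, "wy": 0, "wz": 0, "hand": 0.0}, {"tx": 0, "ty": 0, "tz": 0, "wx": 0, "wy": 0, "wz": 0, "hand": 0.0}])

```text
time: 4.7
tool_pos: [635.6, -29.6, 26.1]
orientation: [0.695, 0.719, -0.0, -0.0]
force: [0.5, -0.3, -1.2]
gripper_width: 36.6
```

Emit:
arm_command(increments=[{"tx": 0, "ty": 0, "tz": -0.003, "wx": 0, "wy": 0, "wz": 0, "hand": 0.0}, {"tx": 0, "ty": 0, "tz": -0.001, "wx": 0, "wy": 0, "wz": 0, "hand": 0.0}, {"tx": 0, "ty": 0, "tz": 0, "wx": 0, "wy": 0, "wz": 0, "hand": 0.0}])

```text
time: 5.08
tool_pos: [635.7, -29.2, 22.2]
orientation: [0.695, 0.719, 0.0, 0.0]
force: [0.9, 0.8, -0.5]
gripper_width: 36.7
```

Emit:
arm_command(increments=[{"tx": 0, "ty": 0, "tz": -0.001, "wx": 0, "wy": 0, "wz": 0, "hand": 0.0}, {"tx": 0, "ty": 0, "tz": 0, "wx": 0, "wy": 0, "wz": 0, "hand": 0.55}, {"tx": 0, "ty": 0, "tz": 0, "wx": 0, "wy": 0, "wz": 0, "hand": 0.65}, {"tx": 0, "ty": 0, "tz": 0, "wx": 0, "wy": 0, "wz": 0, "hand": 0.65}, {"tx": 0, "ty": 0, "tz": 0.02, "wx": 0, "wy": 0, "wz": 0, "hand": 0.65}])

```text
time: 5.7
tool_pos: [633.7, -28.9, 39.6]
orientation: [0.695, 0.719, -0.001, -0.002]
force: [-1.3, -0.5, 0.6]
gripper_width: 56.1
```

Emit:
arm_command(increments=[{"tx": 0, "ty": 0, "tz": 0.05, "wx": 0, "wy": 0, "wz": 0, "hand": 0.7}, {"tx": -0.037, "ty": -0.006, "tz": 0.01, "wx": 0, "wy": 0, "wz": 0, "hand": 0.7}, {"tx": -0.044, "ty": -0.007, "tz": 0, "wx": 0, "wy": 0, "wz": 0, "hand": 0.7}, {"tx": -0.044, "ty": -0.007, "tz": 0, "wx": 0, "wy": 0, "wz": 0, "hand": 0.7}, {"tx": -0.044, "ty": -0.007, "tz": 0, "wx": 0, "wy": 0, "wz": 0, "hand": 0.7}])

```text
time: 6.32
tool_pos: [465.9, -56.5, 102.5]
orientation: [0.695, 0.719, 0.0, 0.001]
force: [-1.1, -0.7, 0.7]
gripper_width: 61.2
```

Emit:
arm_command(increments=[{"tx": 0, "ty": 0, "tz": -0.02, "wx": 0, "wy": 0, "wz": 0, "hand": 0.7}, {"tx": 0, "ty": 0, "tz": 0, "wx": 0, "wy": 0, "wz": 0, "hand": 0.7}])

```text
time: 6.58
tool_pos: [465.9, -56.2, 81.4]
orientation: [0.695, 0.719, -0.0, -0.0]
force: [0.8, 0.8, -0.2]
gripper_width: 60.9
```

```bash
python3 st.py; python3 - <<'E'
from h import *
from plant import grab_frame
a=grab_frame('scene')
cv2.imwrite('pics/a5.png',cv2.resize(a[110:310,190:390],None,fx=3,fy=3))
E
```

```text
6.575 [465.9 -56.2  81.4] jaw 1.95 tilt [-0.0002  0.0001] F [ 0.8  0.8 -0.2] w 60.9 q6 -0.32
```

View pics/a5.png

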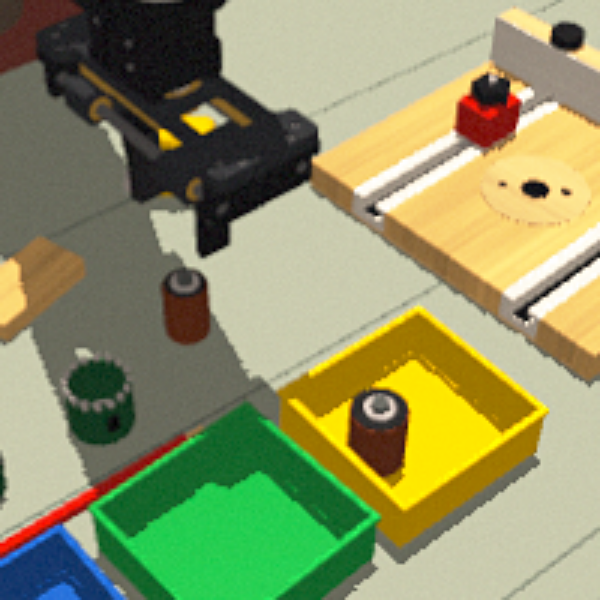

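The large drum stands upright in the yellow bin, with its nut at about (316,243). The gripper is above the small drum at (252,204).

Emit:
arm_command(increments=[{"tx": 0, "ty": 0, "tz": -0.034, "wx": 0, "wy": 0, "wz": 0, "hand": 0.7}, {"tx": 0, "ty": 0, "tz": -0.033, "wx": 0, "wy": 0, "wz": 0, "hand": 0.7}, {"tx": 0, "ty": 0, "tz": 0, "wx": 0, "wy": 0, "wz": 0, "hand": 0.5}, {"tx": 0, "ty": 0, "tz": 0, "wx": 0, "wy": 0, "wz": 0, "hand": 0.3}, {"tx": 0, "ty": 0, "tz": 0, "wx": 0, "wy": 0, "wz": 0, "hand": 0}])

```text
time: 7.25
tool_pos: [468.3, -56.6, 15.8]
orientation: [0.695, 0.719, 0.001, 0.001]
force: [0.2, -0.8, -0.5]
gripper_width: 38.5
```

Emit:
arm_command(increments=[{"tx": 0, "ty": 0, "tz": 0, "wx": 0, "wy": 0, "wz": 0, "hand": 0.0}, {"tx": 0, "ty": 0, "tz": 0, "wx": 0, "wy": 0, "wz": 0, "hand": 0.0}])

```text
time: 7.5
tool_pos: [467.6, -56.6, 15.2]
orientation: [0.695, 0.719, 0.0, 0.001]
force: [-2.0, 0.3, 6.5]
gripper_width: 30.9
```

Emit:
arm_command(increments=[{"tx": 0, "ty": 0, "tz": 0.04, "wx": 0, "wy": 0, "wz": 0, "hand": 0.0}, {"tx": 0, "ty": 0, "tz": 0.04, "wx": 0, "wy": 0, "wz": 0, "hand": 0.0}, {"tx": 0.042, "ty": 0.0205, "tz": 0, "wx": 0, "wy": 0, "wz": 0, "hand": 0.0}, {"tx": 0.042, "ty": 0.0205, "tz": 0, "wx": 0, "wy": 0, "wz": 0, "hand": 0.0}, {"tx": 0.042, "ty": 0.0205, "tz": 0, "wx": 0, "wy": 0, "wz": 0, "hand": 0.0}])

```text
time: 8.12
tool_pos: [593.9, 5.9, 94.3]
orientation: [0.695, 0.719, 0.0, 0.0]
force: [0.2, 0.2, -0.9]
gripper_width: 30.8
```

Emit:
arm_command(increments=[{"tx": 0.042, "ty": 0.0205, "tz": 0, "wx": 0, "wy": 0, "wz": 0, "hand": 0.0}, {"tx": 0, "ty": 0, "tz": -0.02, "wx": 0, "wy": 0, "wz": 0, "hand": 0.0}, {"tx": 0, "ty": 0, "tz": 0, "wx": 0, "wy": 0, "wz": 0, "hand": 0.0}, {"tx": 0, "ty": 0, "tz": 0, "wx": 0, "wy": 0, "wz": 0, "hand": 0.0}])

```text
time: 8.62
tool_pos: [633.3, 25.3, 73.5]
orientation: [0.695, 0.719, -0.001, -0.001]
force: [0.1, -0.4, -0.7]
gripper_width: 30.8
```

```bash
python3 st.py; python3 - <<'E'
from h import *
from plant import grab_frame
a=grab_frame('scene')
cv2.imwrite('pics/a6.png',cv2.resize(a[110:310,190:390],None,fx=3,fy=3))
E
```

```text
8.625 [633.3  25.3  73.5] jaw 1.94 tilt [-0.0017  0.    ] F [ 0.1 -0.4 -0.7] w 30.8 q6 -0.12
```

View pics/a6.png

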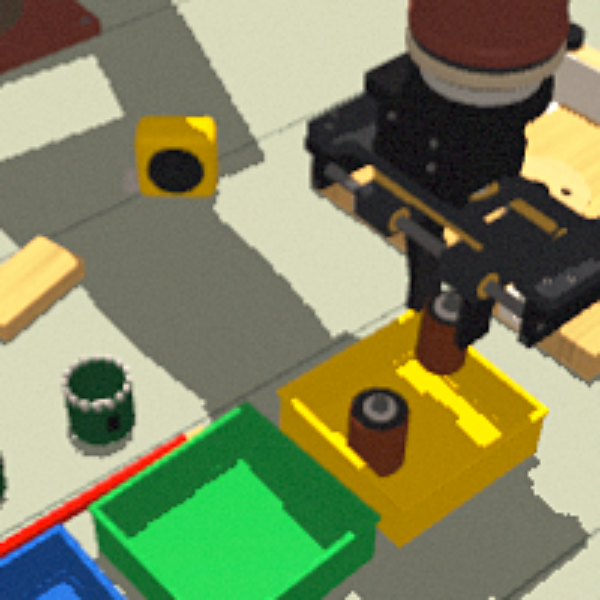

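The small drum is held over the free +y half of the yellow bin, so I'll lower it.

Emit:
arm_command(increments=[{"tx": 0.001, "ty": 0, "tz": -0.025, "wx": 0, "wy": 0, "wz": 0, "hand": 0.0}, {"tx": 0, "ty": 0, "tz": -0.02, "wx": 0, "wy": 0, "wz": 0, "hand": 0.0}, {"tx": 0, "ty": 0, "tz": -0.007, "wx": 0, "wy": 0, "wz": 0, "hand": 0.0}, {"tx": 0, "ty": 0, "tz": -0.002, "wx": 0, "wy": 0, "wz": 0, "hand": 0.0}, {"tx": 0, "ty": 0, "tz": 0, "wx": 0, "wy": 0, "wz": 0, "hand": 0.0}])

```text
time: 9.3
tool_pos: [636.0, 25.7, 20.6]
orientation: [0.695, 0.719, 0.0, 0.0]
force: [0.5, -0.0, -0.3]
gripper_width: 31.2
```

Emit:
arm_command(increments=[{"tx": 0, "ty": 0, "tz": -0.002, "wx": 0, "wy": 0, "wz": 0, "hand": 0.0}, {"tx": 0, "ty": 0, "tz": 0, "wx": 0, "wy": 0, "wz": 0, "hand": 0.0}, {"tx": 0, "ty": 0, "tz": 0, "wx": 0, "wy": 0, "wz": 0, "hand": 0.45}, {"tx": 0, "ty": 0, "tz": 0, "wx": 0, "wy": 0, "wz": 0, "hand": 0.6}, {"tx": 0, "ty": 0, "tz": 0, "wx": 0, "wy": 0, "wz": 0, "hand": 0.6}])

```text
time: 9.93
tool_pos: [635.6, 25.8, 18.0]
orientation: [0.695, 0.719, 0.0, 0.0]
force: [0.4, -0.0, -0.3]
gripper_width: 49.3
```

Emit:
arm_command(increments=[{"tx": 0, "ty": 0, "tz": 0.03, "wx": 0, "wy": 0, "wz": 0, "hand": 0.6}, {"tx": 0, "ty": 0, "tz": 0.05, "wx": 0, "wy": 0, "wz": 0, "hand": 0.6}, {"tx": -0.0268, "ty": -0.035, "tz": 0, "wx": 0, "wy": 0, "wz": 0, "hand": 0.75}, {"tx": -0.0268, "ty": -0.035, "tz": 0, "wx": 0, "wy": 0, "wz": 0, "hand": 0.75}, {"tx": -0.0268, "ty": -0.035, "tz": 0, "wx": 0, "wy": 0, "wz": 0, "hand": 0.75}])

```text
time: 10.55
tool_pos: [554.4, -80.1, 98.2]
orientation: [0.695, 0.719, 0.0, 0.0]
force: [-0.2, -0.0, 0.0]
gripper_width: 64.6
```

Emit:
arm_command(increments=[{"tx": -0.0268, "ty": -0.035, "tz": 0, "wx": 0, "wy": 0, "wz": 0, "hand": 0.75}, {"tx": -0.0268, "ty": -0.035, "tz": 0, "wx": 0, "wy": 0, "wz": 0, "hand": 0.75}, {"tx": 0, "ty": 0, "tz": -0.02, "wx": 0, "wy": 0, "wz": 0, "hand": 0.75}, {"tx": 0, "ty": 0, "tz": 0, "wx": 0, "wy": 0, "wz": 0, "hand": 0.75}])

```text
time: 11.05
tool_pos: [500.1, -149.1, 76.8]
orientation: [0.695, 0.719, -0.0, -0.001]
force: [-0.7, 0.4, 0.9]
gripper_width: 65.3
```

```bash
python3 st.py; python3 - <<'E'
from h import *
from plant import grab_frame
a=grab_frame('scene')
cv2.imwrite('pics/a7.png',cv2.resize(a[130:330,150:390],None,fx=3,fy=3))
E
```

```text
11.05 [ 500.1 -149.1   76.8] jaw 1.91 tilt [-0.0025  0.0013] F [-0.7  0.4  0.9] w 65.3 q6 -0.47
```

View pics/a7.png

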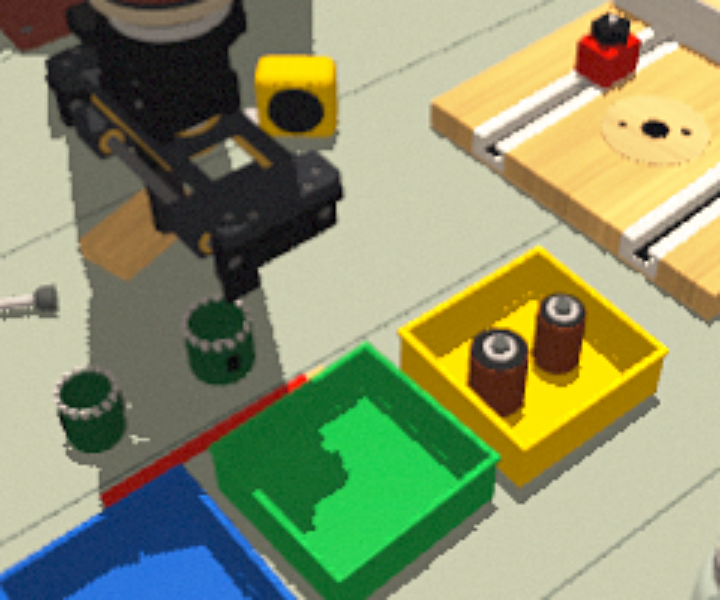

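Both drums stand upright in the yellow bin, and the gripper is above the large saw. I'll descend and grip.

Emit:
arm_command(increments=[{"tx": 0.001, "ty": 0, "tz": -0.034, "wx": 0, "wy": 0, "wz": 0, "hand": 0.75}, {"tx": 0, "ty": 0, "tz": -0.032, "wx": 0, "wy": 0, "wz": 0, "hand": 0.75}, {"tx": 0, "ty": 0, "tz": 0, "wx": 0, "wy": 0, "wz": 0, "hand": 0.55}, {"tx": 0, "ty": 0, "tz": 0, "wx": 0, "wy": 0, "wz": 0, "hand": 0.3}, {"tx": 0, "ty": 0, "tz": 0, "wx": 0, "wy": 0, "wz": 0, "hand": 0}])

```text
time: 11.72
tool_pos: [503.9, -149.6, 13.7]
orientation: [0.695, 0.719, 0.0, 0.001]
force: [-0.0, -0.2, -0.9]
gripper_width: 43.0
```

Emit:
arm_command(increments=[{"tx": 0, "ty": 0, "tz": 0, "wx": 0, "wy": 0, "wz": 0, "hand": 0.0}, {"tx": 0, "ty": 0, "tz": 0, "wx": 0, "wy": 0, "wz": 0, "hand": 0.0}])

```text
time: 11.98
tool_pos: [503.9, -149.7, 13.7]
orientation: [0.695, 0.719, 0.001, 0.001]
force: [-0.5, 2.3, 5.8]
gripper_width: 41.9
```

Emit:
arm_command(increments=[{"tx": 0, "ty": 0, "tz": 0.04, "wx": 0, "wy": 0, "wz": 0, "hand": 0.0}, {"tx": 0, "ty": 0, "tz": 0.04, "wx": 0, "wy": 0, "wz": 0, "hand": 0.0}, {"tx": 0.0353, "ty": -0.0265, "tz": 0, "wx": 0, "wy": 0, "wz": 0, "hand": 0.0}, {"tx": 0.0353, "ty": -0.0265, "tz": 0, "wx": 0, "wy": 0, "wz": 0, "hand": 0.0}, {"tx": 0.0353, "ty": -0.0265, "tz": 0, "wx": 0, "wy": 0, "wz": 0, "hand": 0.0}])

```text
time: 12.6
tool_pos: [609.6, -229.6, 92.6]
orientation: [0.695, 0.719, 0.0, 0.0]
force: [0.2, -0.6, 0.2]
gripper_width: 41.9
```

Emit:
arm_command(increments=[{"tx": 0.0353, "ty": -0.0265, "tz": 0, "wx": 0, "wy": 0, "wz": 0, "hand": 0.0}, {"tx": 0, "ty": 0, "tz": -0.02, "wx": 0, "wy": 0, "wz": 0, "hand": 0.0}, {"tx": 0, "ty": 0, "tz": 0, "wx": 0, "wy": 0, "wz": 0, "hand": 0.0}, {"tx": 0, "ty": 0, "tz": 0, "wx": 0, "wy": 0, "wz": 0, "hand": 0.0}])

```text
time: 13.1
tool_pos: [642.7, -254.3, 71.6]
orientation: [0.695, 0.719, -0.0, -0.001]
force: [-0.8, -0.3, 0.2]
gripper_width: 42.0
```

```bash
python3 st.py; python3 - <<'E'
from h import *
from plant import grab_frame
a=grab_frame('scene')
cv2.imwrite('pics/a8.png',cv2.resize(a[190:390,100:340],None,fx=3,fy=3))
E
```

```text
13.1 [ 642.7 -254.3   71.6] jaw 2.0 tilt [-0.0014  0.0008] F [-0.8 -0.3  0.2] w 42.0 q6 -0.53
```

View pics/a8.png

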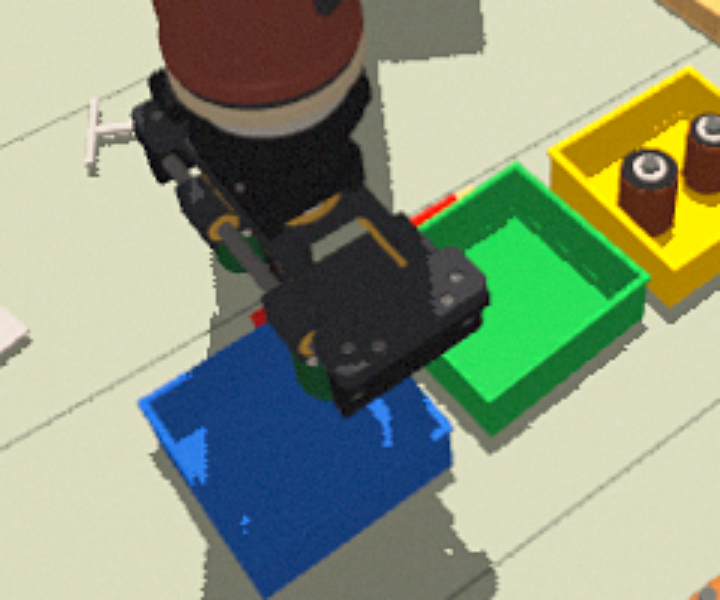

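The saw is held over the +y half of the blue bin, near (205,315). I'll lower it.

Emit:
arm_command(increments=[{"tx": 0, "ty": 0, "tz": -0.025, "wx": 0, "wy": 0, "wz": 0, "hand": 0.0}, {"tx": 0, "ty": 0, "tz": -0.02, "wx": 0, "wy": 0, "wz": 0, "hand": 0.0}, {"tx": 0, "ty": 0, "tz": -0.006, "wx": 0, "wy": 0, "wz": 0, "hand": 0.0}, {"tx": 0, "ty": 0, "tz": -0.001, "wx": 0, "wy": 0, "wz": 0, "hand": 0.0}, {"tx": 0, "ty": 0, "tz": 0, "wx": 0, "wy": 0, "wz": 0, "hand": 0.0}])

```text
time: 13.78
tool_pos: [644.3, -255.5, 20.8]
orientation: [0.695, 0.719, 0.0, 0.001]
force: [0.7, 0.0, -0.2]
gripper_width: 42.0
```

Emit:
arm_command(increments=[{"tx": 0, "ty": 0, "tz": -0.004, "wx": 0, "wy": 0, "wz": 0, "hand": 0.0}, {"tx": 0, "ty": 0, "tz": 0, "wx": 0, "wy": 0, "wz": 0, "hand": 0.0}, {"tx": 0, "ty": 0, "tz": 0, "wx": 0, "wy": 0, "wz": 0, "hand": 0.6}, {"tx": 0, "ty": 0, "tz": 0, "wx": 0, "wy": 0, "wz": 0, "hand": 0.7}, {"tx": 0, "ty": 0, "tz": 0, "wx": 0, "wy": 0, "wz": 0, "hand": 0.7}])

```text
time: 14.4
tool_pos: [643.4, -255.1, 15.7]
orientation: [0.695, 0.719, -0.0, -0.0]
force: [0.7, -0.0, 0.3]
gripper_width: 59.1
```

Emit:
arm_command(increments=[{"tx": 0, "ty": 0, "tz": 0.03, "wx": 0, "wy": 0, "wz": 0, "hand": 0.7}, {"tx": 0, "ty": 0, "tz": 0.05, "wx": 0, "wy": 0, "wz": 0, "hand": 0.7}, {"tx": -0.0355, "ty": 0.0038, "tz": 0, "wx": 0, "wy": 0, "wz": 0, "hand": 0.7}, {"tx": -0.0355, "ty": 0.0038, "tz": 0, "wx": 0, "wy": 0, "wz": 0, "hand": 0.7}, {"tx": -0.0355, "ty": 0.0038, "tz": 0, "wx": 0, "wy": 0, "wz": 0, "hand": 0.7}])

```text
time: 15.02
tool_pos: [536.1, -243.6, 96.0]
orientation: [0.695, 0.719, -0.0, 0.0]
force: [-0.5, 0.3, -0.3]
gripper_width: 60.9
```

Emit:
arm_command(increments=[{"tx": -0.0355, "ty": 0.0038, "tz": 0, "wx": 0, "wy": 0, "wz": 0, "hand": 0.7}, {"tx": 0, "ty": 0, "tz": -0.02, "wx": 0, "wy": 0, "wz": 0, "hand": 0.7}, {"tx": 0, "ty": 0, "tz": 0, "wx": 0, "wy": 0, "wz": 0, "hand": 0.7}, {"tx": 0, "ty": 0, "tz": 0, "wx": 0, "wy": 0, "wz": 0, "hand": 0.7}])

```text
time: 15.52
tool_pos: [502.2, -240.2, 76.4]
orientation: [0.695, 0.719, 0.0, 0.0]
force: [-0.6, -0.3, 0.4]
gripper_width: 60.9
```

```bash
python3 st.py; python3 - <<'E'
from h import *
from plant import grab_frame
a=grab_frame('scene')
cv2.imwrite('pics/a9.png',cv2.resize(a[190:390,100:340],None,fx=3,fy=3))
E
```

```text
15.525 [ 502.2 -240.2   76.4] jaw 1.99 tilt [ 0.0004 -0.0002] F [-0.6 -0.3  0.4] w 60.9 q6 -0.62
```

View pics/a9.png

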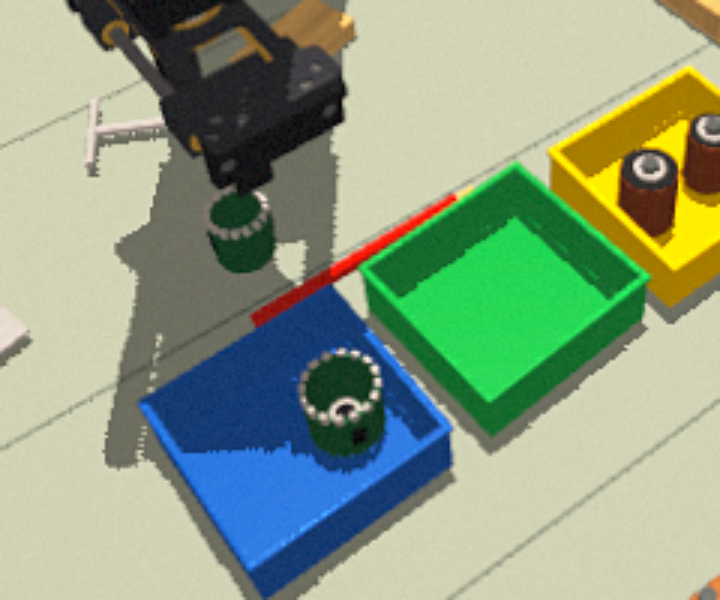

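The large saw is upright in the blue bin. Next is the small one.

Emit:
arm_command(increments=[{"tx": 0, "ty": 0, "tz": -0.033, "wx": 0, "wy": 0, "wz": 0, "hand": 0.7}, {"tx": 0, "ty": 0, "tz": -0.032, "wx": 0, "wy": 0, "wz": 0, "hand": 0.7}, {"tx": 0, "ty": 0, "tz": 0, "wx": 0, "wy": 0, "wz": 0, "hand": 0.5}, {"tx": 0, "ty": 0, "tz": 0, "wx": 0, "wy": 0, "wz": 0, "hand": 0.3}, {"tx": 0, "ty": 0, "tz": 0, "wx": 0, "wy": 0, "wz": 0, "hand": 0}])

```text
time: 16.2
tool_pos: [503.0, -240.8, 12.8]
orientation: [0.695, 0.719, 0.0, 0.001]
force: [-1.5, -0.2, 1.7]
gripper_width: 38.5
```

Emit:
arm_command(increments=[{"tx": 0, "ty": 0, "tz": 0, "wx": 0, "wy": 0, "wz": 0, "hand": 0.0}, {"tx": 0, "ty": 0, "tz": 0, "wx": 0, "wy": 0, "wz": 0, "hand": 0.0}])

```text
time: 16.45
tool_pos: [502.9, -240.8, 12.7]
orientation: [0.695, 0.719, 0.0, 0.001]
force: [-1.5, 1.4, 7.0]
gripper_width: 36.1
```

Emit:
arm_command(increments=[{"tx": 0, "ty": 0, "tz": 0.04, "wx": 0, "wy": 0, "wz": 0, "hand": 0.0}, {"tx": 0, "ty": 0, "tz": 0.04, "wx": 0, "wy": 0, "wz": 0, "hand": 0.0}, {"tx": 0.0355, "ty": -0.0178, "tz": 0, "wx": 0, "wy": 0, "wz": 0, "hand": 0.0}, {"tx": 0.0355, "ty": -0.0178, "tz": 0, "wx": 0, "wy": 0, "wz": 0, "hand": 0.0}, {"tx": 0.0355, "ty": -0.0178, "tz": 0, "wx": 0, "wy": 0, "wz": 0, "hand": 0.0}])

```text
time: 17.08
tool_pos: [609.4, -294.0, 91.5]
orientation: [0.695, 0.719, 0.0, 0.0]
force: [0.9, -0.8, -0.9]
gripper_width: 35.9
```

Emit:
arm_command(increments=[{"tx": 0.0355, "ty": -0.0178, "tz": 0, "wx": 0, "wy": 0, "wz": 0, "hand": 0.0}, {"tx": 0, "ty": 0, "tz": -0.015, "wx": 0, "wy": 0, "wz": 0, "hand": 0.0}, {"tx": 0, "ty": 0, "tz": 0, "wx": 0, "wy": 0, "wz": 0, "hand": 0.0}, {"tx": 0, "ty": 0, "tz": 0, "wx": 0, "wy": 0, "wz": 0, "hand": 0.0}])

```text
time: 17.58
tool_pos: [642.6, -310.5, 75.5]
orientation: [0.695, 0.719, -0.0, -0.001]
force: [-0.4, 0.2, -0.4]
gripper_width: 36.4
```

```bash
python3 st.py; python3 - <<'E'
from h import *
from plant import grab_frame
a=grab_frame('scene')
cv2.imwrite('pics/a10.png',cv2.resize(a[210:390,100:340],None,fx=3,fy=3))
E
```

```text
17.575 [ 642.6 -310.5   75.5] jaw 1.98 tilt [-0.0014  0.0009] F [-0.4  0.2 -0.4] w 36.4 q6 -0.6
```

View pics/a10.png

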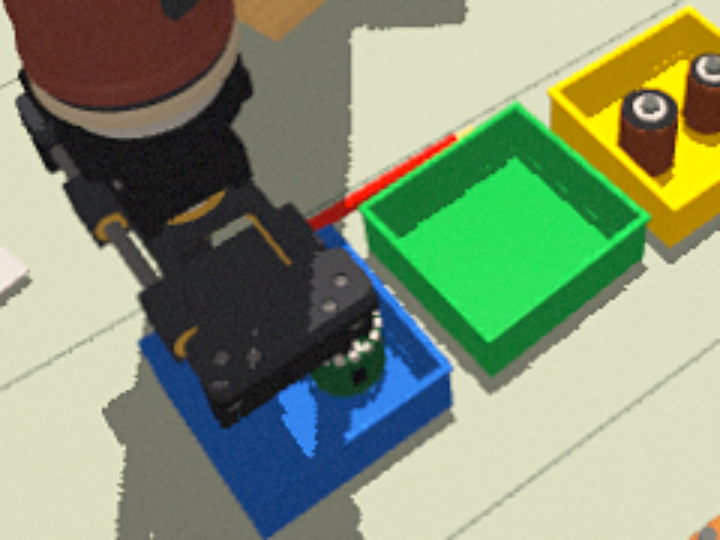

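Emit:
arm_command(increments=[{"tx": 0, "ty": 0, "tz": -0.025, "wx": 0, "wy": 0, "wz": 0, "hand": 0.0}, {"tx": 0, "ty": 0, "tz": -0.02, "wx": 0, "wy": 0, "wz": 0, "hand": 0.0}, {"tx": 0, "ty": 0, "tz": -0.01, "wx": 0, "wy": 0, "wz": 0, "hand": 0.0}, {"tx": 0, "ty": 0, "tz": -0.003, "wx": 0, "wy": 0, "wz": 0, "hand": 0.0}, {"tx": 0, "ty": 0, "tz": 0, "wx": 0, "wy": 0, "wz": 0, "hand": 0.0}])

```text
time: 18.25
tool_pos: [644.0, -311.4, 18.3]
orientation: [0.695, 0.719, 0.0, 0.0]
force: [-0.1, -0.1, -1.5]
gripper_width: 35.9
```

Emit:
arm_command(increments=[{"tx": 0, "ty": 0, "tz": -0.003, "wx": 0, "wy": 0, "wz": 0, "hand": 0.0}, {"tx": 0, "ty": 0, "tz": 0, "wx": 0, "wy": 0, "wz": 0, "hand": 0.0}, {"tx": 0, "ty": 0, "tz": 0, "wx": 0, "wy": 0, "wz": 0, "hand": 0.55}, {"tx": 0, "ty": 0, "tz": 0, "wx": 0, "wy": 0, "wz": 0, "hand": 0.65}, {"tx": 0, "ty": 0, "tz": 0, "wx": 0, "wy": 0, "wz": 0, "hand": 0.65}])

```text
time: 18.88
tool_pos: [643.6, -311.1, 14.8]
orientation: [0.695, 0.719, -0.0, -0.0]
force: [-0.3, 0.4, 0.0]
gripper_width: 54.3
```

Emit:
arm_command(increments=[{"tx": 0, "ty": 0, "tz": 0.03, "wx": 0, "wy": 0, "wz": 0, "hand": 0.65}, {"tx": 0, "ty": 0, "tz": 0.05, "wx": 0, "wy": 0, "wz": 0, "hand": 0.65}, {"tx": -0.015, "ty": 0.042, "tz": 0.02, "wx": 0, "wy": 0, "wz": 0.4, "hand": 0.75}, {"tx": -0.018, "ty": 0.05, "tz": 0.01, "wx": 0, "wy": 0, "wz": 0.4, "hand": 0.75}, {"tx": -0.018, "ty": 0.05, "tz": 0, "wx": 0, "wy": 0, "wz": 0.4, "hand": 0.75}])

```text
time: 19.5
tool_pos: [592.9, -168.3, 126.4]
orientation: [0.687, 0.726, 0.001, 0.001]
force: [0.3, 0.5, -0.3]
gripper_width: 64.9
```

Emit:
arm_command(increments=[{"tx": -0.018, "ty": 0.05, "tz": 0, "wx": 0, "wy": 0, "wz": 0.4, "hand": 0.75}, {"tx": -0.018, "ty": 0.05, "tz": 0, "wx": 0, "wy": 0, "wz": 0.2, "hand": 0.75}, {"tx": -0.018, "ty": 0.05, "tz": 0, "wx": 0, "wy": 0, "wz": 0, "hand": 0.75}, {"tx": -0.018, "ty": 0.05, "tz": 0, "wx": 0, "wy": 0, "wz": 0, "hand": 0.75}, {"tx": -0.018, "ty": 0.05, "tz": 0, "wx": 0, "wy": 0, "wz": 0, "hand": 0.75}])

```text
time: 20.12
tool_pos: [502.0, 82.3, 125.2]
orientation: [0.684, 0.73, 0.0, 0.0]
force: [0.8, 0.1, 0.9]
gripper_width: 65.1
```

```bash
python3 st.py; python3 - <<'E'
from h import *
from plant import grab_frame
a=grab_frame('scene');b=grab_frame('top')
cv2.imwrite('pics/b1s.png',a);cv2.imwrite('pics/b1t.png',b)
cv2.imwrite('pics/b1.png',np.hstack([cv2.resize(a[110:310,290:420],None,fx=3,fy=3),cv2.resize(b[200:300,100:210],None,fx=3.6,fy=6)[:,:400]]))
s=cv2.imread('pics/scene0.png');h=cv2.cvtColor(s,cv2.COLOR_BGR2HSV)
cv2.imwrite('pics/blk.png',cv2.resize(s[130:165,335:370],None,fx=14,fy=14,interpolation=0))
E
```

```text
20.125 [502.   82.3 125.2] jaw 3.76 tilt [0.0006 0.0001] F [0.8 0.1 0.9] w 65.1 q6 -0.06
```

View pics/blk.png

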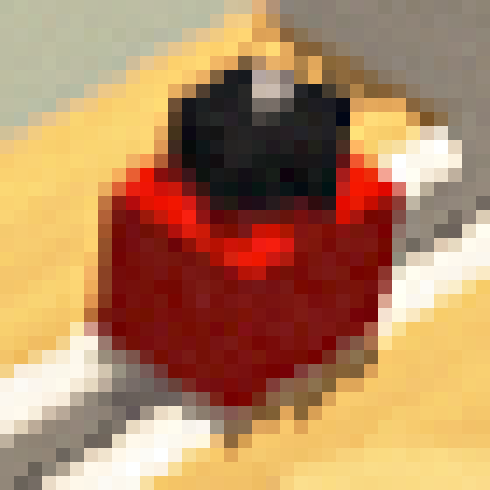

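View pics/b1s.png

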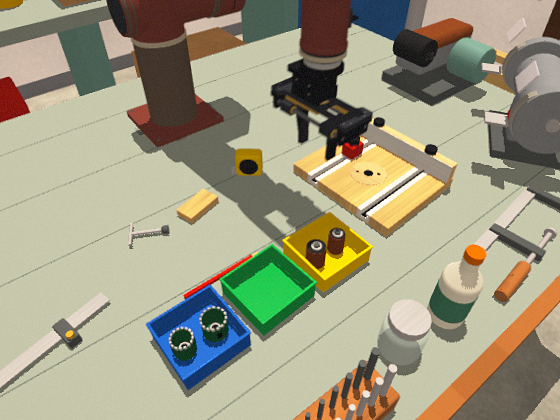

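All four loose items stand upright in their bins: the saws at (182,345) and (214,322), the drums at (316,250) and (337,238). Next I'll refine the block's position.

```bash
python3 - <<'E'
from h import *
px=lambda u,v:(335+u/14-.5,130+v/14-.5)
th=np.radians(3.8);Rz=np.array([[np.cos(th),-np.sin(th)],[np.sin(th),np.cos(th)]])
print('screw',cast('scene',[px(269,76)],76))
for (u,v),z,l in (((237,405),25,(17,-20)),((98,330),25,(-17,-20)),((385,325),25,(17,20)),((250,272),57,(17,-20)),((108,195),57,(-17,-20)),((402,205),57,(17,20))):
    w=cast('scene',[px(u,v)],z)[0]; print(w.round(1),'ctr',(w-Rz@np.array(l)).round(1))
E
```

```text
screw [[445.70827424 251.74339592]]
[463.1 235.2] ctr [444.8 254. ]
[433.1 231. ] ctr [448.7 252.1]
[462.5 271.7] ctr [446.8 250.7]
[466.2 230.2] ctr [447.9 249. ]
[435.8 226.5] ctr [451.4 247.6]
[468.2 264.1] ctr [452.6 243. ]
```

Emit:
arm_command(increments=[{"tx": -0.013, "ty": 0.042, "tz": 0, "wx": 0, "wy": 0, "wz": 0, "hand": 0.75}, {"tx": -0.013, "ty": 0.042, "tz": 0, "wx": 0, "wy": 0, "wz": 0, "hand": 0.75}, {"tx": -0.013, "ty": 0.042, "tz": 0, "wx": 0, "wy": 0, "wz": 0, "hand": 0.75}, {"tx": -0.013, "ty": 0.041, "tz": 0, "wx": 0, "wy": 0, "wz": 0, "hand": 0.75}, {"tx": 0, "ty": 0, "tz": -0.02, "wx": 0, "wy": 0, "wz": 0, "hand": 0.75}])

```text
time: 20.85
tool_pos: [451.7, 250.4, 106.5]
orientation: [0.682, 0.731, 0.002, 0.001]
force: [0.3, 0.4, -0.6]
gripper_width: 65.4
```

```bash
python3 st.py; python3 - <<'E'
from h import *
from plant import grab_frame
a=grab_frame('scene')
p=proj('scene',[(450,248,40)])[0];cv2.circle(a,(int(p[0]),int(p[1])),1,(255,0,255),-1)
cv2.imwrite('pics/b2.png',cv2.resize(a[50:230,250:450],None,fx=3,fy=3))
E
```

```text
20.85 [451.7 250.4 106.5] jaw 3.97 tilt [0.0039 0.0019] F [ 0.3  0.4 -0.6] w 65.4 q6 0.28
```

View pics/b2.png

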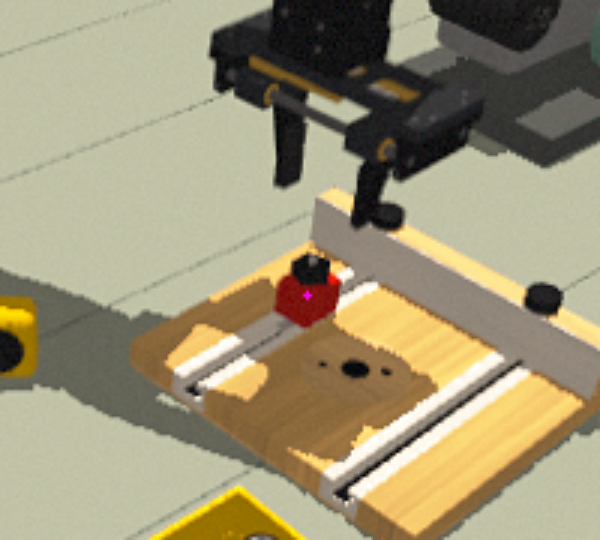

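Emit:
arm_command(increments=[{"tx": 0, "ty": -0.001, "tz": -0.03, "wx": 0, "wy": 0, "wz": 0, "hand": 0.75}, {"tx": 0, "ty": 0, "tz": -0.03, "wx": 0, "wy": 0, "wz": 0, "hand": 0.75}, {"tx": 0, "ty": 0, "tz": -0.014, "wx": 0, "wy": 0, "wz": 0, "hand": 0.75}, {"tx": 0, "ty": 0, "tz": 0, "wx": 0, "wy": 0, "wz": 0, "hand": 0.6}, {"tx": 0, "ty": 0, "tz": 0, "wx": 0, "wy": 0, "wz": 0, "hand": 0.47}])

```text
time: 21.52
tool_pos: [451.9, 246.9, 32.1]
orientation: [0.684, 0.73, 0.001, 0.0]
force: [0.0, 0.1, 0.9]
gripper_width: 52.7
```

```bash
python3 st.py; python3 - <<'E'
from h import *
from plant import grab_frame
a=grab_frame('scene')
cv2.imwrite('pics/b3.png',cv2.resize(a[100:200,300:420],None,fx=5,fy=5))
E
```

```text
21.525 [451.9 246.9  32.1] jaw 3.76 tilt [0.0017 0.0006] F [0.  0.1 0.9] w 52.7 q6 0.28
```

View pics/b3.png

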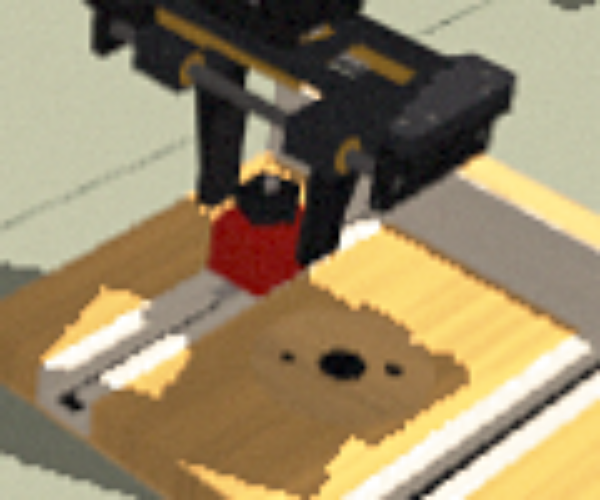

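The fingers straddle the block with the knob at (354,139) between them, so I'll close.

Emit:
arm_command(increments=[{"tx": -0.001, "ty": 0, "tz": -0.001, "wx": 0, "wy": 0, "wz": 0, "hand": 0.42}, {"tx": 0, "ty": 0, "tz": 0, "wx": 0, "wy": 0, "wz": 0, "hand": 0.3}, {"tx": 0, "ty": 0, "tz": 0, "wx": 0, "wy": 0, "wz": 0, "hand": 0.1}, {"tx": 0, "ty": 0, "tz": 0, "wx": 0, "wy": 0, "wz": 0, "hand": 0}])

```text
time: 22.08
tool_pos: [449.8, 246.9, 30.4]
orientation: [0.683, 0.73, 0.0, -0.0]
force: [-2.4, 0.3, 5.5]
gripper_width: 33.2
```

Emit:
arm_command(increments=[{"tx": 0, "ty": 0, "tz": 0, "wx": 0, "wy": 0, "wz": 0, "hand": 0.0}, {"tx": 0, "ty": 0, "tz": 0, "wx": 0, "wy": 0, "wz": 0, "hand": 0.0}])

```text
time: 22.32
tool_pos: [449.8, 246.9, 30.4]
orientation: [0.683, 0.73, 0.0, -0.0]
force: [-2.9, -0.4, 5.8]
gripper_width: 33.8
```

Emit:
arm_command(increments=[{"tx": 0.0007, "ty": -0.01, "tz": 0, "wx": 0, "wy": 0, "wz": 0, "hand": 0.0}, {"tx": 0.0007, "ty": -0.01, "tz": 0, "wx": 0, "wy": 0, "wz": 0, "hand": 0.0}, {"tx": 0.0007, "ty": -0.01, "tz": 0, "wx": 0, "wy": 0, "wz": 0, "hand": 0.0}, {"tx": 0.0007, "ty": -0.01, "tz": 0, "wx": 0, "wy": 0, "wz": 0, "hand": 0.0}])

```text
time: 22.82
tool_pos: [453.4, 206.9, 30.7]
orientation: [0.684, 0.73, 0.001, 0.0]
force: [3.3, 0.7, -0.3]
gripper_width: 33.6
```

```bash
python3 st.py
```

```text
22.825 [453.4 206.9  30.7] jaw 3.76 tilt [0.0017 0.0015] F [ 3.3  0.7 -0.3] w 33.6 q6 0.2
```

Emit:
arm_command(increments=[{"tx": 0.0009, "ty": -0.014, "tz": 0, "wx": 0, "wy": 0, "wz": 0, "hand": 0.0}, {"tx": 0.0009, "ty": -0.014, "tz": 0, "wx": 0, "wy": 0, "wz": 0, "hand": 0.0}, {"tx": 0.0009, "ty": -0.014, "tz": 0, "wx": 0, "wy": 0, "wz": 0, "hand": 0.0}, {"tx": 0.0009, "ty": -0.014, "tz": 0, "wx": 0, "wy": 0, "wz": 0, "hand": 0.0}])

```text
time: 23.32
tool_pos: [456.5, 156.1, 30.6]
orientation: [0.685, 0.729, 0.005, -0.004]
force: [-2.0, 48.2, -0.6]
gripper_width: 33.3
```

```bash
python3 st.py; python3 - <<'E'
from h import *
from plant import grab_frame
a=grab_frame('scene')
cv2.imwrite('pics/b4.png',cv2.resize(a[100:220,280:440],None,fx=4,fy=4))
E
```

```text
23.325 [456.5 156.1  30.6] jaw 3.54 tilt [0.0014 0.0129] F [-2.  48.2 -0.6] w 33.3 q6 0.09
```

View pics/b4.png

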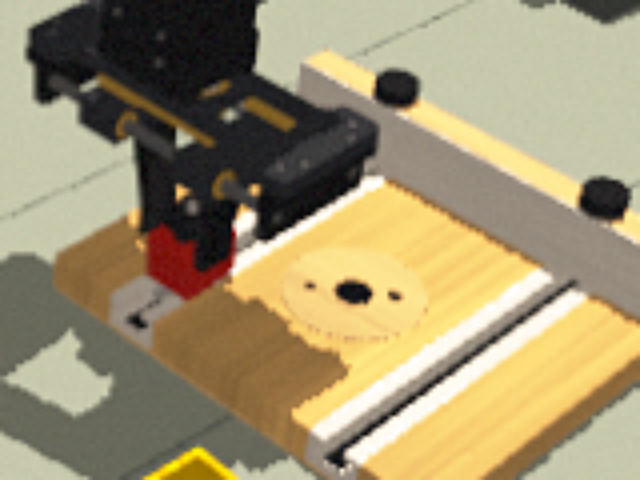

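The wrist shows 48 N against the slide and the fingers have crept forward on the block, so something is stopping it. I'll look closer.

Emit:
arm_command(increments=[{"tx": -0.0004, "ty": 0.006, "tz": 0, "wx": 0, "wy": 0, "wz": 0, "hand": 0.0}, {"tx": 0, "ty": 0, "tz": 0, "wx": 0, "wy": 0, "wz": 0, "hand": 0.0}])

```text
time: 23.62
tool_pos: [456.4, 156.4, 30.6]
orientation: [0.683, 0.73, 0.0, 0.001]
force: [-0.0, 1.7, 8.0]
gripper_width: 33.0
```

```bash
python3 st.py; python3 - <<'E'
from h import *
from plant import grab_frame
a=grab_frame('scene');b=grab_frame('top')
cv2.imwrite('pics/b5.png',cv2.resize(a[135:190,300:370],None,fx=10,fy=10,interpolation=cv2.INTER_CUBIC))
cv2.imwrite('pics/b5t.png',cv2.resize(b[200:300,100:230],None,fx=5,fy=5,interpolation=cv2.INTER_CUBIC))
o=cv2.imread('pics/top0.png'); cv2.imwrite('pics/o.png',cv2.resize(o[230:270,110:210],None,fx=8,fy=8,interpolation=cv2.INTER_CUBIC))
E
```

```text
23.625 [456.4 156.4  30.6] jaw 3.8 tilt [ 0.0014 -0.0004] F [-0.   1.7  8. ] w 33.0 q6 0.1
```

View pics/b5.png

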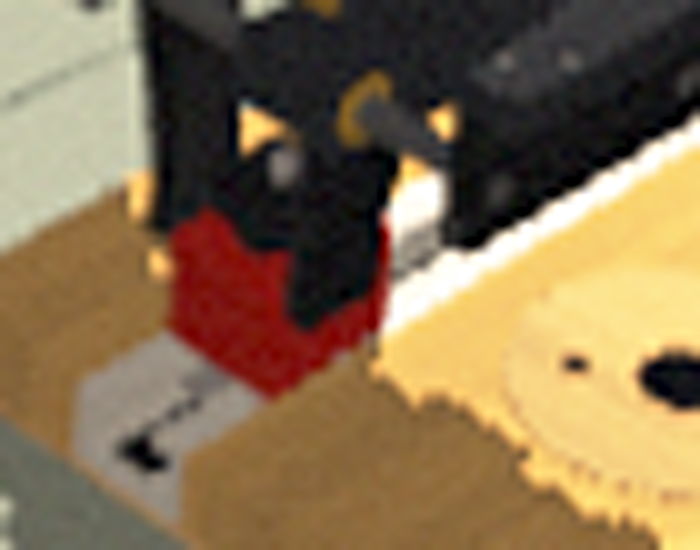

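View pics/b5t.png

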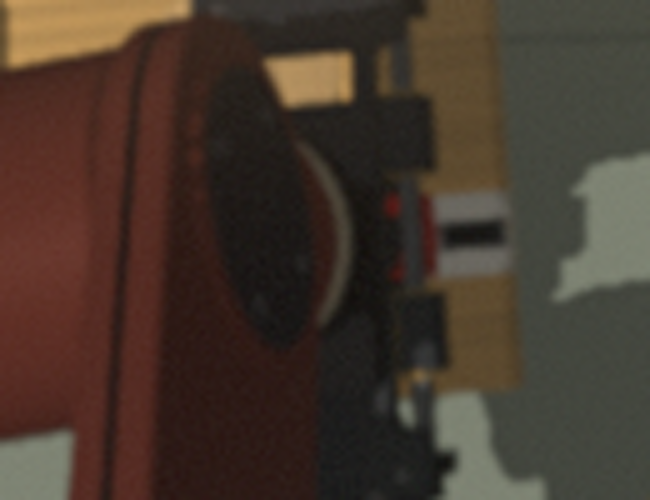

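View pics/o.png

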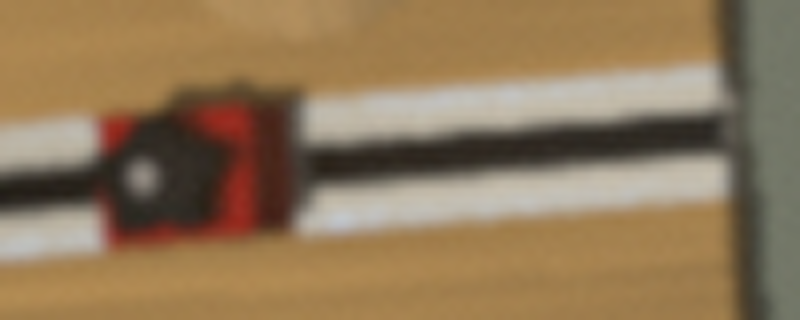

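```bash
python3 - <<'E'
from h import *
th=np.radians(3.8);Rz=np.array([[np.cos(th),-np.sin(th)],[np.sin(th),np.cos(th)]])
for (u,v),l in (((275,400),(17,-20)),((168,330),(-17,-20)),((385,335),(17,20))):
    w=cast('scene',[(300+u/10-.5,135+v/10-.5)],25)[0]; print(w.round(1),'ctr',(w-Rz@np.array(l)).round(1))
u=lambda x,y:(100+x/5-.4,200+y/5-.4)
print('front red edge',cast('top',[u(436,235)],45),'slot end',cast('top',[u(508,233)],25), cast('scene',[(300+75/10,135+390/10),(300+180/10,135+460/10),(300+14,135+45)],25))
E
```

```text
[472.2 148.4] ctr [453.9 167.2]
[437.9 145.7] ctr [453.6 166.8]
[470.2 184.6] ctr [454.6 163.5]
front red edge [[457.42722609 139.81750717]] slot end [[457.62952372 114.57167906]] [[443.54174499 114.12010521]
 [476.81967819 116.92944602]
 [468.69588373 112.06393472]]
```

Emit:
arm_command(increments=[{"tx": 0.0002, "ty": -0.003, "tz": 0.0005, "wx": 0, "wy": 0, "wz": 0, "hand": 0.0}, {"tx": 0.0002, "ty": -0.003, "tz": 0.0005, "wx": 0, "wy": 0, "wz": 0, "hand": 0.0}, {"tx": 0, "ty": 0, "tz": 0, "wx": 0, "wy": 0, "wz": 0, "hand": 0.0}])

```text
time: 24.1
tool_pos: [456.4, 155.7, 30.6]
orientation: [0.684, 0.729, 0.004, -0.003]
force: [2.6, 27.9, -3.9]
gripper_width: 33.7
```

```bash
python3 st.py
```

```text
24.1 [456.4 155.7  30.6] jaw 3.65 tilt [0.0017 0.0102] F [ 2.6 27.9 -3.9] w 33.7 q6 0.09
```

Emit:
arm_command(increments=[{"tx": -0.0005, "ty": 0.008, "tz": 0, "wx": 0, "wy": 0, "wz": 0, "hand": 0.0}, {"tx": -0.0007, "ty": 0.01, "tz": 0, "wx": 0, "wy": 0, "wz": 0, "hand": 0.0}, {"tx": -0.0007, "ty": 0.01, "tz": 0, "wx": 0, "wy": 0, "wz": 0, "hand": 0.0}, {"tx": 0, "ty": 0, "tz": 0, "wx": 0, "wy": 0, "wz": 0, "hand": 0.0}])

```text
time: 24.6
tool_pos: [453.8, 179.3, 30.7]
orientation: [0.683, 0.73, -0.0, -0.0]
force: [-0.1, 1.5, 1.9]
gripper_width: 33.5
```

```bash
python3 st.py; python3 - <<'E'
from h import *
from plant import grab_frame
a=grab_frame('scene')
cv2.imwrite('pics/b6.png',cv2.resize(a[135:190,300:370],None,fx=10,fy=10,interpolation=cv2.INTER_CUBIC))
E
```

```text
24.6 [453.8 179.3  30.7] jaw 3.8 tilt [-0.0007  0.0003] F [-0.1  1.5  1.9] w 33.5 q6 0.15
```

View pics/b6.png

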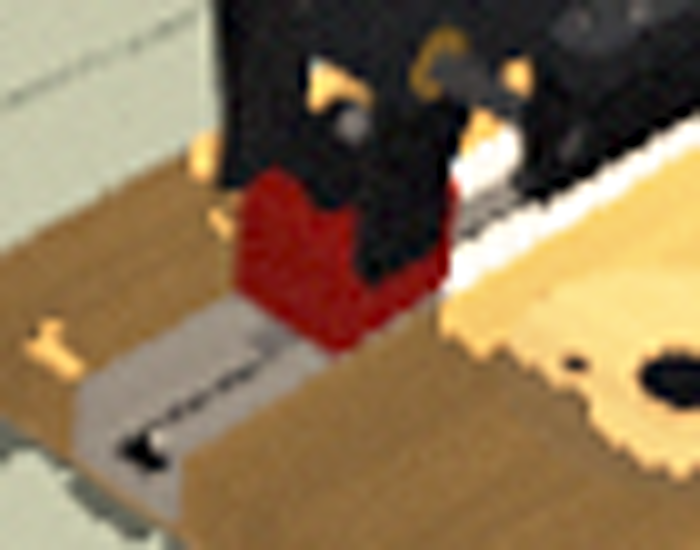

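Emit:
arm_command(increments=[{"tx": 0, "ty": 0, "tz": 0.001, "wx": 0, "wy": 0, "wz": 0, "hand": 0.0}, {"tx": 0.0005, "ty": -0.008, "tz": 0, "wx": 0, "wy": 0, "wz": 0, "hand": 0.0}, {"tx": 0.0005, "ty": -0.008, "tz": 0, "wx": 0, "wy": 0, "wz": 0, "hand": 0.0}, {"tx": 0, "ty": 0, "tz": 0, "wx": 0, "wy": 0, "wz": 0, "hand": 0.0}])

```text
time: 25.15
tool_pos: [453.6, 171.4, 31.1]
orientation: [0.685, 0.729, 0.005, -0.006]
force: [1.0, 39.7, -11.2]
gripper_width: 33.3
```

Emit:
arm_command(increments=[{"tx": 0.0003, "ty": -0.005, "tz": 0, "wx": 0, "wy": 0, "wz": 0, "hand": 0.0}, {"tx": 0.0003, "ty": -0.005, "tz": 0, "wx": 0, "wy": 0, "wz": 0, "hand": 0.0}, {"tx": 0.0003, "ty": -0.004, "tz": 0, "wx": 0, "wy": 0, "wz": 0, "hand": 0.0}, {"tx": 0, "ty": 0, "tz": 0, "wx": 0, "wy": 0, "wz": 0, "hand": 0.0}])

```text
time: 25.65
tool_pos: [454.4, 158.2, 31.3]
orientation: [0.684, 0.729, 0.006, -0.006]
force: [-0.8, 42.9, -8.5]
gripper_width: 31.2
```

```bash
python3 st.py; python3 -c "
from plant import *
s=state();print(s['torque'],s['q'],s['effort'])"
```

```text
25.65 [454.4 158.2  31.3] jaw 3.62 tilt [-0.0016  0.0171] F [-0.8 42.9 -8.5] w 31.2 q6 0.08
[ 7.54328825 -0.052501    0.02403127] [0.15789959 0.07488763 2.03715422 0.01995725 1.02848827 0.08441137] [-1.95697260e+01 -3.86845851e+01 -3.23001087e+01 -1.19674042e+01
  1.94738254e+00  2.12838978e-02]
```

Emit:
arm_command(increments=[{"tx": 0, "ty": 0.003, "tz": -0.001, "wx": 0, "wy": 0, "wz": 0, "hand": 0.0}, {"tx": 0, "ty": 0.002, "tz": 0, "wx": 0, "wy": 0, "wz": 0, "hand": 0.0}])

```text
time: 25.9
tool_pos: [454.7, 159.2, 31.1]
orientation: [0.684, 0.73, 0.003, -0.004]
force: [-4.8, 19.3, 2.2]
gripper_width: 31.5
```

```bash
python3 st.py; python3 - <<'E'
from h import *
from plant import grab_frame
a=grab_frame('scene')
cv2.imwrite('pics/b7.png',cv2.resize(a[125:190,300:370],None,fx=9,fy=9,interpolation=cv2.INTER_CUBIC))
E
```

```text
25.9 [454.7 159.2  31.1] jaw 3.75 tilt [-0.0021  0.0089] F [-4.8 19.3  2.2] w 31.5 q6 0.1
```

View pics/b7.png

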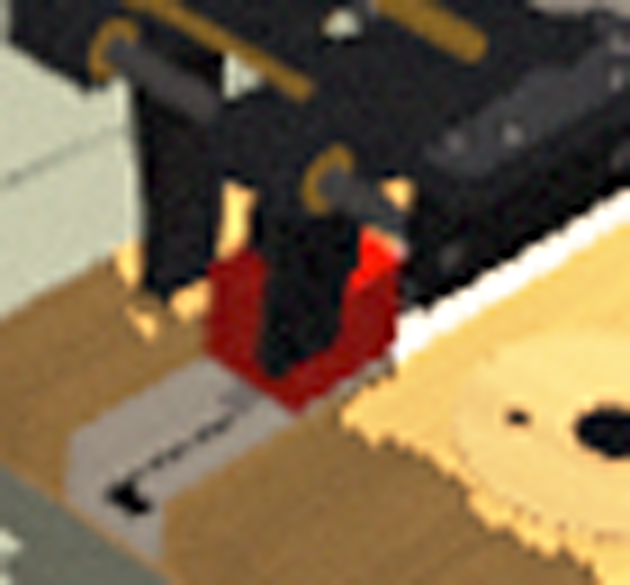

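The block is stuck near y≈175, and the pads have slid to its front edge. I'll release, back off and measure the block and slot again.

Emit:
arm_command(increments=[{"tx": 0, "ty": 0, "tz": 0, "wx": 0, "wy": 0, "wz": 0, "hand": 0.6}, {"tx": 0, "ty": 0, "tz": 0, "wx": 0, "wy": 0, "wz": 0, "hand": 0.75}, {"tx": 0, "ty": 0, "tz": 0.06, "wx": 0, "wy": 0, "wz": 0, "hand": 0.75}, {"tx": 0, "ty": 0, "tz": 0.06, "wx": 0, "wy": 0, "wz": 0, "hand": 0.75}, {"tx": -0.003, "ty": 0.05, "tz": 0.06, "wx": 0, "wy": 0, "wz": 0, "hand": 0.75}])

```text
time: 26.58
tool_pos: [454.7, 191.9, 201.5]
orientation: [0.685, 0.728, 0.0, 0.001]
force: [1.0, 0.3, -0.0]
gripper_width: 64.1
```

```bash
python3 st.py; python3 - <<'E'
from h import *
from plant import grab_frame
a=grab_frame('scene');b=grab_frame('top')
cv2.imwrite('pics/b8s.png',a)
cv2.imwrite('pics/b8.png',cv2.resize(a[130:190,300:370],None,fx=9,fy=9,interpolation=cv2.INTER_CUBIC))
cv2.imwrite('pics/b8t.png',cv2.resize(b[220:280,110:215],None,fx=7,fy=7,interpolation=cv2.INTER_CUBIC))
E
```

```text
26.575 [454.7 191.9 201.5] jaw 3.52 tilt [ 0.002 -0.001] F [ 1.   0.3 -0. ] w 64.1 q6 0.18
```

View pics/b8.png

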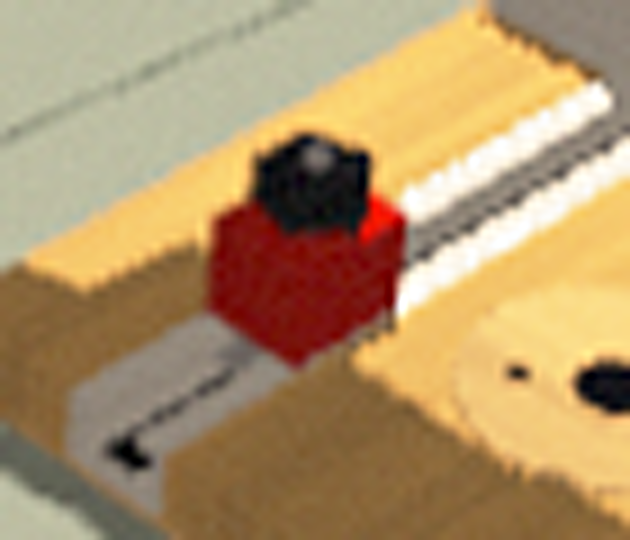

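View pics/b8t.png

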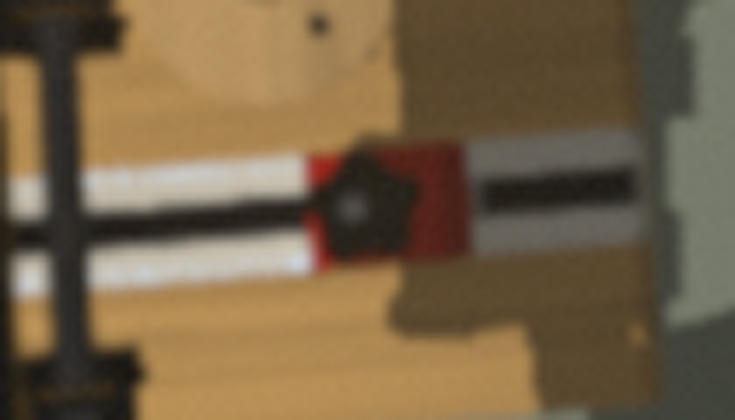

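```bash
python3 - <<'E'
from h import *
print('screw top',cast('top',[(110+353/7-.4,220+207/7-.4)],76),'scene',cast('scene',[(300+318/9-.4,130+152/9-.4)],76))
print('orig screw top view',cast('top',[(110+141/8-.4,230+176/8-.4)],76))
th=np.radians(3.8);Rz=np.array([[np.cos(th),-np.sin(th)],[np.sin(th),np.cos(th)]])
w=cast('scene',[(300+297/9-.4,130+366/9-.4)],25)[0];print(w-Rz@np.array((17,-20)))
f=lambda x,y:(110+x/7-.4,220+y/7-.4)
print('slot',cast('top',[f(95,227),f(300,215),f(485,195),f(632,185)],25))
print('table front',cast('top',[f(640,100),f(655,330)],25))
E
```

```text
screw top [[453.46144333 185.02012465]] scene [[452.62272453 185.17391363]]
orig screw top view [[449.68673375 250.19243133]]
[450.39513884 187.76945668]
slot [[448.08231106 279.03269873]
 [450.75424995 216.84403773]
 [455.80596473 161.23779033]
 [458.03060871 117.3119991 ]]
table front [[483.14430421 114.83170369]
 [415.25384497 110.68626816]]
```

Emit:
arm_command(increments=[{"tx": 0.001, "ty": -0.02, "tz": -0.06, "wx": 0, "wy": 0, "wz": 0, "hand": 0.65}, {"tx": 0, "ty": 0, "tz": -0.05, "wx": 0, "wy": 0, "wz": 0, "hand": 0.65}, {"tx": 0, "ty": 0, "tz": 0, "wx": 0, "wy": 0, "wz": 0, "hand": 0.6}, {"tx": 0, "ty": 0, "tz": 0, "wx": 0, "wy": 0, "wz": 0, "hand": 0.6}])

```text
time: 27.18
tool_pos: [455.7, 173.8, 91.0]
orientation: [0.684, 0.73, 0.0, 0.0]
force: [0.0, -0.6, 0.5]
gripper_width: 52.7
```

```bash
python3 st.py
```

```text
27.175 [455.7 173.8  91. ] jaw 3.76 tilt [0.0012 0.    ] F [ 0.  -0.6  0.5] w 52.7 q6 0.14
```

Emit:
arm_command(increments=[{"tx": -0.0022, "ty": 0.0115, "tz": -0.03, "wx": 0, "wy": 0, "wz": 0.1, "hand": 0.6}, {"tx": 0, "ty": 0, "tz": -0.03, "wx": 0, "wy": 0, "wz": 0, "hand": 0.6}, {"tx": 0, "ty": 0, "tz": -0.003, "wx": 0, "wy": 0, "wz": 0, "hand": 0.6}, {"tx": 0, "ty": 0, "tz": 0, "wx": 0, "wy": 0, "wz": 0, "hand": 0.45}, {"tx": 0, "ty": 0, "tz": 0, "wx": 0, "wy": 0, "wz": 0, "hand": 0.45}])

```text
time: 27.8
tool_pos: [454.3, 185.9, 28.7]
orientation: [0.683, 0.731, 0.001, 0.001]
force: [0.1, -0.3, -0.2]
gripper_width: 42.0
```

Emit:
arm_command(increments=[{"tx": 0, "ty": 0, "tz": 0, "wx": 0, "wy": 0, "wz": 0, "hand": 0.3}, {"tx": 0, "ty": 0, "tz": 0, "wx": 0, "wy": 0, "wz": 0, "hand": 0.0}, {"tx": 0, "ty": 0, "tz": 0, "wx": 0, "wy": 0, "wz": 0, "hand": 0.0}])

```text
time: 28.18
tool_pos: [453.3, 185.7, 27.7]
orientation: [0.683, 0.731, 0.001, 0.0]
force: [-1.5, 0.5, 6.5]
gripper_width: 33.4
```

```bash
python3 st.py
```

```text
28.175 [453.3 185.7  27.7] jaw 3.88 tilt [0.0014 0.0003] F [-1.5  0.5  6.5] w 33.4 q6 0.16
```

Centred again on the block. I'll slide gently, 5 mm per row.

Emit:
arm_command(increments=[{"tx": 0.0003, "ty": -0.005, "tz": 0, "wx": 0, "wy": 0, "wz": 0, "hand": 0.0}, {"tx": 0.0003, "ty": -0.005, "tz": 0, "wx": 0, "wy": 0, "wz": 0, "hand": 0.0}, {"tx": 0.0003, "ty": -0.005, "tz": 0, "wx": 0, "wy": 0, "wz": 0, "hand": 0.0}])

```text
time: 28.55
tool_pos: [454.7, 171.3, 27.8]
orientation: [0.683, 0.731, 0.002, 0.0]
force: [0.9, 0.6, 1.0]
gripper_width: 33.7
```

Emit:
arm_command(increments=[{"tx": 0.0003, "ty": -0.004, "tz": 0, "wx": 0, "wy": 0, "wz": 0, "hand": 0.0}, {"tx": 0.0003, "ty": -0.004, "tz": 0, "wx": 0, "wy": 0, "wz": 0, "hand": 0.0}, {"tx": 0, "ty": 0, "tz": 0, "wx": 0, "wy": 0, "wz": 0, "hand": 0.0}])

```text
time: 28.92
tool_pos: [455.4, 162.9, 27.7]
orientation: [0.683, 0.73, 0.001, 0.001]
force: [1.3, 3.1, 6.0]
gripper_width: 33.6
```

Emit:
arm_command(increments=[{"tx": 0.0003, "ty": -0.004, "tz": 0, "wx": 0, "wy": 0, "wz": 0, "hand": 0.0}, {"tx": 0.0003, "ty": -0.004, "tz": 0, "wx": 0, "wy": 0, "wz": 0, "hand": 0.0}, {"tx": 0, "ty": 0, "tz": 0, "wx": 0, "wy": 0, "wz": 0, "hand": 0.0}])

```text
time: 29.3
tool_pos: [456.0, 154.9, 27.8]
orientation: [0.683, 0.73, 0.001, 0.001]
force: [0.5, 4.2, 6.6]
gripper_width: 33.5
```

```bash
python3 st.py
```

```text
29.3 [456.  154.9  27.8] jaw 3.85 tilt [0.0027 0.0013] F [0.5 4.2 6.6] w 33.5 q6 0.1
```

It slides freely now that it isn't being lifted. Continuing.

Emit:
arm_command(increments=[{"tx": 0.0003, "ty": -0.005, "tz": 0, "wx": 0, "wy": 0, "wz": 0, "hand": 0.0}, {"tx": 0.0003, "ty": -0.005, "tz": 0, "wx": 0, "wy": 0, "wz": 0, "hand": 0.0}, {"tx": 0.0003, "ty": -0.005, "tz": 0, "wx": 0, "wy": 0, "wz": 0, "hand": 0.0}, {"tx": 0.0003, "ty": -0.005, "tz": 0, "wx": 0, "wy": 0, "wz": 0, "hand": 0.0}])

```text
time: 29.8
tool_pos: [457.1, 135.3, 27.7]
orientation: [0.683, 0.73, 0.002, 0.0]
force: [0.0, 9.3, 13.5]
gripper_width: 33.9
```

```bash
python3 st.py; python3 - <<'E'
from h import *
from plant import grab_frame
a=grab_frame('scene')
cv2.imwrite('pics/b9.png',cv2.resize(a[125:200,290:370],None,fx=8,fy=8,interpolation=cv2.INTER_CUBIC))
E
```

```text
29.8 [457.1 135.3  27.7] jaw 3.85 tilt [0.0026 0.0019] F [ 0.   9.3 13.5] w 33.9 q6 0.05
```

View pics/b9.png

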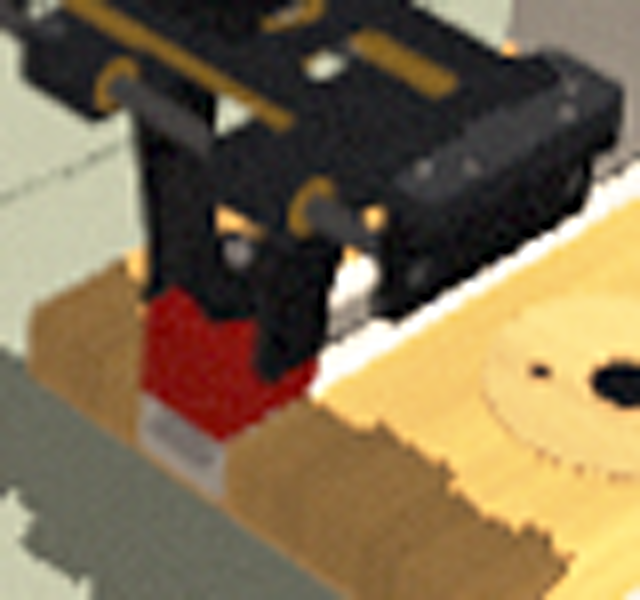

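The block is at the front edge with its foot showing at the slot mouth. I'll continue out, easing the growing down-force slightly.

Emit:
arm_command(increments=[{"tx": 0.0003, "ty": -0.005, "tz": 0.0002, "wx": 0, "wy": 0, "wz": 0, "hand": 0.0}, {"tx": 0.0003, "ty": -0.005, "tz": 0.0002, "wx": 0, "wy": 0, "wz": 0, "hand": 0.0}, {"tx": 0.0003, "ty": -0.005, "tz": 0, "wx": 0, "wy": 0, "wz": 0, "hand": 0.0}, {"tx": 0, "ty": 0, "tz": 0, "wx": 0, "wy": 0, "wz": 0, "hand": 0.0}])

```text
time: 30.35
tool_pos: [457.4, 119.5, 27.7]
orientation: [0.683, 0.73, 0.001, 0.0]
force: [-1.0, 3.5, 6.6]
gripper_width: 33.6
```

```bash
python3 st.py
```

```text
30.35 [457.4 119.5  27.7] jaw 3.85 tilt [0.0012 0.0007] F [-1.   3.5  6.6] w 33.6 q6 0.02
```

Emit:
arm_command(increments=[{"tx": 0.0004, "ty": -0.006, "tz": 0, "wx": 0, "wy": 0, "wz": 0, "hand": 0.0}, {"tx": 0.0004, "ty": -0.006, "tz": 0, "wx": 0, "wy": 0, "wz": 0, "hand": 0.0}, {"tx": 0.0004, "ty": -0.007, "tz": 0, "wx": 0, "wy": 0, "wz": 0, "hand": 0.0}, {"tx": 0.0004, "ty": -0.007, "tz": 0, "wx": 0, "wy": 0, "wz": 0, "hand": 0.0}])

```text
time: 30.85
tool_pos: [457.7, 92.6, 26.5]
orientation: [0.683, 0.731, -0.001, -0.0]
force: [-0.2, 0.1, -1.8]
gripper_width: 33.5
```

```bash
python3 st.py; python3 - <<'E'
from h import *
from plant import grab_frame
a=grab_frame('scene')
cv2.imwrite('pics/b10.png',cv2.resize(a[125:210,270:360],None,fx=7,fy=7,interpolation=cv2.INTER_CUBIC))
E
```

```text
30.85 [457.7  92.6  26.5] jaw 3.9 tilt [-0.0012 -0.0011] F [-0.2  0.1 -1.8] w 33.5 q6 -0.04
```

View pics/b10.png

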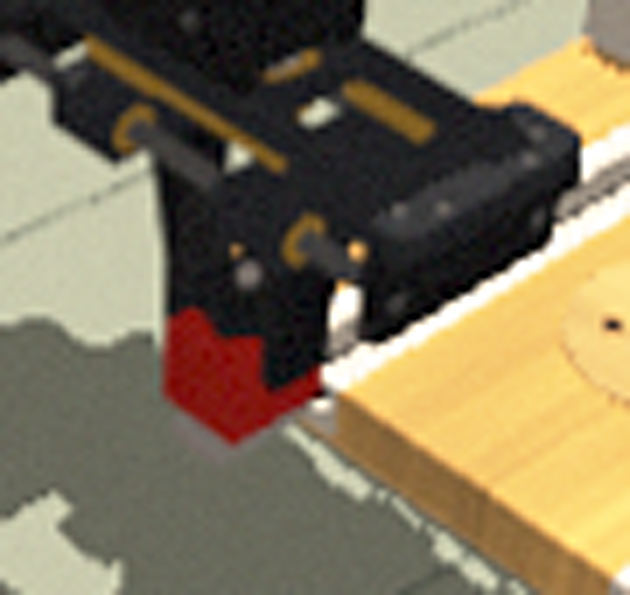

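The block is clear of the table and carries its own weight. I'll back it off, lift it and carry it to the green bin.

Emit:
arm_command(increments=[{"tx": 0, "ty": -0.01, "tz": 0, "wx": 0, "wy": 0, "wz": 0, "hand": 0.0}, {"tx": 0, "ty": -0.01, "tz": 0.005, "wx": 0, "wy": 0, "wz": 0, "hand": 0.0}, {"tx": 0, "ty": 0, "tz": 0.03, "wx": 0, "wy": 0, "wz": 0, "hand": 0.0}, {"tx": 0, "ty": 0, "tz": 0.04, "wx": 0, "wy": 0, "wz": 0, "hand": 0.0}, {"tx": 0, "ty": 0, "tz": 0, "wx": 0, "wy": 0, "wz": 0, "hand": 0.0}])

```text
time: 31.52
tool_pos: [461.3, 72.8, 105.6]
orientation: [0.683, 0.73, 0.002, 0.003]
force: [0.3, -0.0, -2.4]
gripper_width: 33.8
```

```bash
python3 st.py
```

```text
31.525 [461.3  72.8 105.6] jaw 3.85 tilt [ 0.0071 -0.0004] F [ 0.3 -0.  -2.4] w 33.8 q6 -0.08
```

Emit:
arm_command(increments=[{"tx": 0.022, "ty": -0.027, "tz": 0, "wx": 0, "wy": 0, "wz": 0, "hand": 0.0}, {"tx": 0.031, "ty": -0.037, "tz": 0, "wx": 0, "wy": 0, "wz": 0, "hand": 0.0}, {"tx": 0.031, "ty": -0.037, "tz": 0, "wx": 0, "wy": 0, "wz": 0, "hand": 0.0}, {"tx": 0.031, "ty": -0.037, "tz": 0, "wx": 0, "wy": 0, "wz": 0, "hand": 0.0}, {"tx": 0.031, "ty": -0.037, "tz": 0, "wx": 0, "wy": 0, "wz": 0, "hand": 0.0}])

```text
time: 32.15
tool_pos: [604.1, -103.1, 100.3]
orientation: [0.683, 0.731, -0.001, -0.001]
force: [-0.1, -0.5, -0.3]
gripper_width: 33.6
```

Emit:
arm_command(increments=[{"tx": 0.031, "ty": -0.039, "tz": 0, "wx": 0, "wy": 0, "wz": 0, "hand": 0.0}, {"tx": 0, "ty": 0, "tz": -0.02, "wx": 0, "wy": 0, "wz": 0, "hand": 0.0}, {"tx": 0, "ty": 0, "tz": 0, "wx": 0, "wy": 0, "wz": 0, "hand": 0.0}, {"tx": 0, "ty": 0, "tz": 0, "wx": 0, "wy": 0, "wz": 0, "hand": 0.0}])

```text
time: 32.65
tool_pos: [634.1, -139.4, 81.1]
orientation: [0.682, 0.731, -0.0, -0.001]
force: [-0.3, 0.1, -0.8]
gripper_width: 33.6
```

```bash
python3 st.py; python3 - <<'E'
from h import *
from plant import grab_frame
a=grab_frame('scene')
cv2.imwrite('pics/c1.png',cv2.resize(a[180:340,190:380],None,fx=4,fy=4)[:600])
E
```

```text
32.65 [ 634.1 -139.4   81.1] jaw 3.92 tilt [-0.0022  0.0009] F [-0.3  0.1 -0.8] w 33.6 q6 -0.41
```

View pics/c1.png

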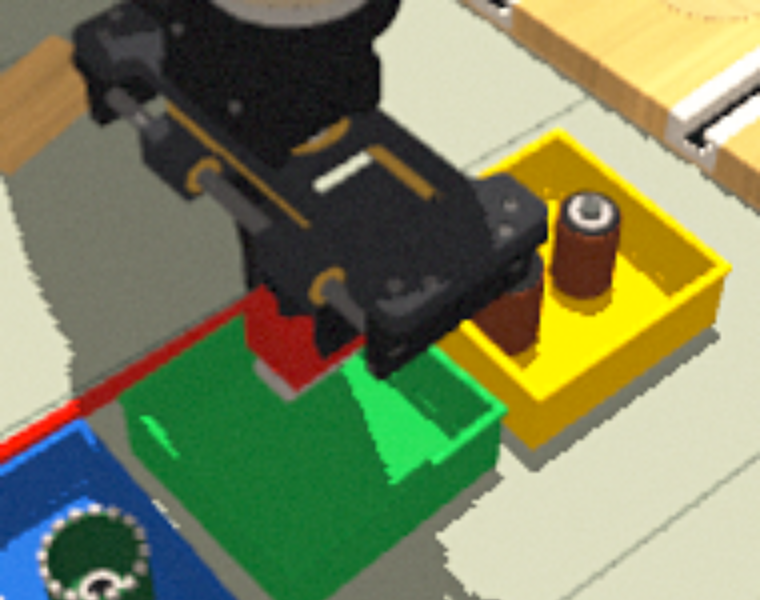

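Emit:
arm_command(increments=[{"tx": 0.002, "ty": -0.002, "tz": -0.025, "wx": 0, "wy": 0, "wz": 0, "hand": 0.0}, {"tx": 0, "ty": 0, "tz": -0.02, "wx": 0, "wy": 0, "wz": 0, "hand": 0.0}, {"tx": 0, "ty": 0, "tz": -0.01, "wx": 0, "wy": 0, "wz": 0, "hand": 0.0}, {"tx": 0, "ty": 0, "tz": -0.002, "wx": 0, "wy": 0, "wz": 0, "hand": 0.0}, {"tx": 0, "ty": 0, "tz": 0, "wx": 0, "wy": 0, "wz": 0, "hand": 0.0}])

```text
time: 33.33
tool_pos: [637.7, -142.6, 25.5]
orientation: [0.683, 0.731, 0.0, 0.0]
force: [0.6, 0.7, -1.2]
gripper_width: 34.0
```

Emit:
arm_command(increments=[{"tx": 0, "ty": 0, "tz": 0, "wx": 0, "wy": 0, "wz": 0, "hand": 0.0}])

```text
time: 33.45
tool_pos: [638.1, -142.7, 26.0]
orientation: [0.683, 0.731, 0.0, 0.001]
force: [-0.9, -0.0, -2.1]
gripper_width: 33.3
```

Emit:
arm_command(increments=[{"tx": 0, "ty": 0, "tz": -0.003, "wx": 0, "wy": 0, "wz": 0, "hand": 0.0}, {"tx": 0, "ty": 0, "tz": -0.002, "wx": 0, "wy": 0, "wz": 0, "hand": 0.0}, {"tx": 0, "ty": 0, "tz": -0.001, "wx": 0, "wy": 0, "wz": 0, "hand": 0.0}, {"tx": 0, "ty": 0, "tz": 0, "wx": 0, "wy": 0, "wz": 0, "hand": 0.0}])

```text
time: 33.95
tool_pos: [637.2, -142.5, 18.9]
orientation: [0.683, 0.731, -0.0, -0.0]
force: [0.0, -0.6, -1.8]
gripper_width: 33.7
```

Emit:
arm_command(increments=[{"tx": 0, "ty": 0, "tz": -0.001, "wx": 0, "wy": 0, "wz": 0, "hand": 0.0}, {"tx": 0, "ty": 0, "tz": 0, "wx": 0, "wy": 0, "wz": 0, "hand": 0.0}])

```text
time: 34.2
tool_pos: [637.3, -142.5, 18.0]
orientation: [0.683, 0.731, -0.0, -0.0]
force: [0.1, -0.3, -2.1]
gripper_width: 33.8
```

Emit:
arm_command(increments=[{"tx": 0, "ty": 0, "tz": -0.001, "wx": 0, "wy": 0, "wz": 0, "hand": 0.0}, {"tx": 0, "ty": 0, "tz": 0, "wx": 0, "wy": 0, "wz": 0, "hand": 0.0}])

```text
time: 34.45
tool_pos: [637.4, -142.6, 17.8]
orientation: [0.683, 0.731, -0.0, 0.0]
force: [-2.3, 1.2, 4.8]
gripper_width: 33.4
```

Contact: Fz went from -2 to +5 N at the expected height. Opening and lifting away.

Emit:
arm_command(increments=[{"tx": 0, "ty": 0, "tz": 0, "wx": 0, "wy": 0, "wz": 0, "hand": 0.45}, {"tx": 0, "ty": 0, "tz": 0, "wx": 0, "wy": 0, "wz": 0, "hand": 0.62}, {"tx": 0, "ty": 0, "tz": 0, "wx": 0, "wy": 0, "wz": 0, "hand": 0.62}, {"tx": 0, "ty": 0, "tz": 0.02, "wx": 0, "wy": 0, "wz": 0, "hand": 0.62}, {"tx": 0, "ty": 0, "tz": 0.04, "wx": 0, "wy": 0, "wz": 0, "hand": 0.62}])

```text
time: 35.08
tool_pos: [635.9, -142.0, 76.6]
orientation: [0.683, 0.731, -0.001, -0.002]
force: [0.8, -0.8, 1.0]
gripper_width: 53.7
```

Emit:
arm_command(increments=[{"tx": 0, "ty": 0, "tz": 0.06, "wx": 0, "wy": 0, "wz": 0, "hand": 0.62}, {"tx": -0.04, "ty": 0, "tz": 0.05, "wx": 0, "wy": 0, "wz": 0, "hand": 0.62}, {"tx": -0.06, "ty": 0.0, "tz": 0.03, "wx": 0, "wy": 0, "wz": 0, "hand": 0.62}, {"tx": -0.05, "ty": 0.02, "tz": 0.01, "wx": 0, "wy": 0, "wz": 0, "hand": 0.62}, {"tx": -0.04, "ty": 0.02, "tz": 0, "wx": 0, "wy": 0, "wz": 0, "hand": 0.62}])

```text
time: 35.7
tool_pos: [451.7, -102.5, 226.7]
orientation: [0.683, 0.73, 0.001, 0.002]
force: [-0.1, 0.6, 1.6]
gripper_width: 53.9
```

Emit:
arm_command(increments=[{"tx": -0.03, "ty": 0.05, "tz": 0, "wx": 0, "wy": 0, "wz": 0, "hand": 0.62}, {"tx": -0.02, "ty": 0.05, "tz": 0, "wx": 0, "wy": 0, "wz": 0, "hand": 0.62}, {"tx": 0, "ty": 0.05, "tz": 0, "wx": 0, "wy": 0, "wz": 0, "hand": 0.62}, {"tx": 0, "ty": 0.04, "tz": 0, "wx": 0, "wy": 0, "wz": 0, "hand": 0.62}, {"tx": 0, "ty": 0, "tz": 0, "wx": 0, "wy": 0, "wz": 0, "hand": 0.62}])

```text
time: 36.33
tool_pos: [402.4, 89.7, 225.3]
orientation: [0.681, 0.732, 0.001, 0.001]
force: [-0.6, -0.2, 0.2]
gripper_width: 53.6
```

```bash
python3 st.py; python3 - <<'E'
from h import *
from plant import grab_frame
a=grab_frame('scene');b=grab_frame('top')
cv2.imwrite('pics/fs.png',cv2.resize(a[205:390,140:380],None,fx=3.2,fy=3.2,interpolation=2))
cv2.imwrite('pics/ft.png',b)
E
```

```text
36.325 [402.4  89.7 225.3] jaw 4.14 tilt [0.0024 0.0006] F [-0.6 -0.2  0.2] w 53.6 q6 -0.05
```

View pics/fs.png

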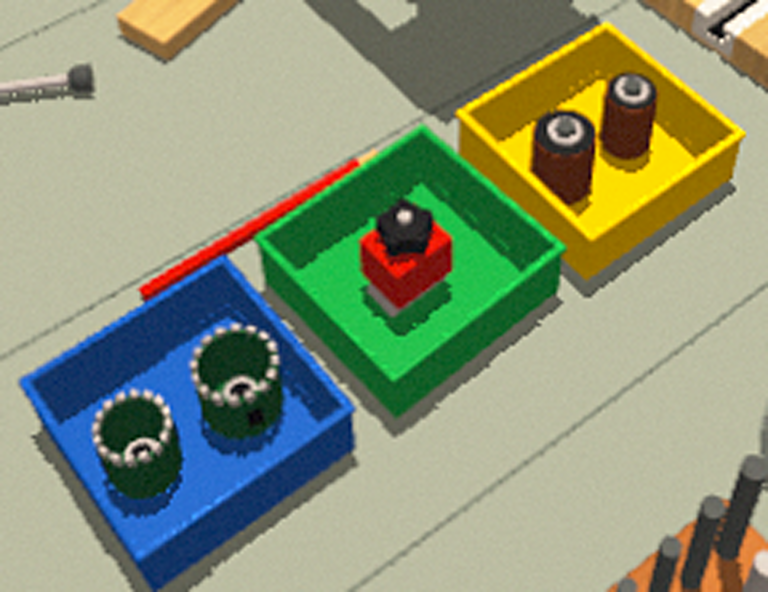

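View pics/ft.png

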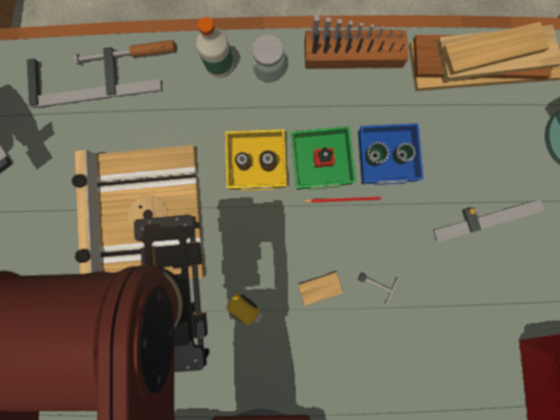

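All five items stand upright and separate in their bins, and the arm is clear. I'll do a numeric check, then hand in.

```bash
python3 - <<'E'
from h import *
C={'B':(644.5,-283.6,1.4),'Y':(637.2,-2.4,.8),'G':(637.6,-141.5,3.8)}
for n,b,p,z in(('saw L','B',(377,153),44),('saw S','B',(405,152.5),44),('drum S','Y',(243,160),54),('drum L','Y',(269,160),54),('block','G',(325.5,153.5),66)):
    w=cast('top',[p],z)[0]; c=C[b]; t=np.radians(c[2]); d=w-np.array(c[:2])
    print(n,w.round(0),'in bin',(np.array([[np.cos(t),np.sin(t)],[-np.sin(t),np.cos(t)]])@d).round(0))
E
python3 st.py; python3 -c "from plant import hand_in; print(hand_in())"
```

```text
saw L [ 642. -253.] in bin [-1. 30.]
saw S [ 643. -312.] in bin [ -3. -28.]
drum S [631.  23.] in bin [-6. 25.]
drum L [630. -30.] in bin [ -8. -27.]
block [ 638. -144.] in bin [ 1. -2.]
36.425 [402.6  87.5 224.8] jaw 3.96 tilt [ 0.0016 -0.0005] F [-0.1  0.2 -0.2] w 54.0 q6 -0.05
the job is handed in; nothing more can be done
None
```

The job is handed in at 36.4 s of the 115 s allowed. Both hole saws are in the blue bin, both sanding drums in the yellow bin, and the stop block in the green bin.

**Last checks:** the final pictures show all five items upright on their bin floors, apart from each other and released. Measured from the top view, each is within 8 mm (bin x) and 30 mm (bin y) of its bin's centre; the limits are 45 and 50 mm. The arm is clear, with about 0 N at the wrist.

**Stop block:** it slid to about 118 mm from the table's centre along the track (more than 110 mm was needed) while still seated. It was then drawn fully out of the open end and lifted.

**What went wrong on the way:**
- **First slide:** the block stuck partway with up to 48 N at the wrist, and the pads slipped on it.
- **Second try:** I pushed again with a slight lift, and it stuck again at about 40 N.
- **Fix:** I let go, measured again and gripped it centrally and lower down. It then slid out with at most about 16 N. I never found the cause of the first jam.
- **Refused calls:** my first two move calls were turned down because some fields were missing; nothing moved.
- **Camera disagreement:** the two cameras differed by 1–4 mm on the loose items and by up to 11 mm on the block's first position. I averaged them.

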